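# Check in the plotter toner canisters

## Robot

A 6-joint arm with a two-finger parallel gripper is mounted at the origin on the work surface; the furniture and walls round the work are solid. World frame = base frame: x ahead of the robot, y to its left, z up, the work surface at z = 0. Lengths are in m, angles in rad, forces in N, time in s.
With the tool pointing down it reaches from about 0.4 to 0.825 m from the base axis. Payload 7 kg.
Tool frame: the origin (TCP) lies at the very end of the fingers, on their centre line; the grasp point (between the pads) lies 19 mm behind it; z points along the fingers, y is the direction in which the jaws open and shut (so a half turn about z gives the same grasp; the last joint's range is limited). The gripper opens to 88 mm and grips with 3 to 60 N. Pads are 19 mm wide; open, the fingers measure 130 mm over their backs; the gripper's body (78 mm by 193 mm) begins 47 mm behind the grasp point.
Start: joints at [-0.999, 0.359, 0.012, 0, -1.224, -0.288], TCP at [0.189, -0.648, 0.227] pointing down, gripper open.
Joint ranges: [-3.07, 3.07], [-1.43, 2.12], [-1.02, 1.25], [-3.03, 1.67], [-3.05, -0], [-3.03, 3.03]. Speed limits (rad/s): [2.39, 2.39, 3.01, 3.14, 3.14, 3.14].

## Interface

Orientations are given as [roll, pitch, yaw] about the fixed x, y, z axes, in that order (R = Rz(yaw) Ry(pitch) Rx(roll)).
In Python, from station import arm gives the robot as it stands.
- The arm moves only by the shell command python3 -m inch 'ROWS' [FORCE]. ROWS is text: rows parted by semicolons, each of 7 numbers parted by spaces: the closure, from 0 (fully open) to 1 (shut), then the shift along the tool's x, y, z each as a share of 300 mm, from -1 to 1, then the turn, a rotation vector about the tool's x, y, z each as a share of 60 degrees, from -1 to 1. In form: grip tx ty tz rx ry rz; .... A call has 1 to 12 rows; each row is the pose to reach, as a shift and turn from the pose commanded when the call began, along the tool's axes at that moment; what a row does not reach only later rows make up. A row lasts 1/10 s, in which the tool goes at most 50 mm and 8.59 degrees, less where a joint would pass 70% of its speed; a pose out of reach is approached as far as the arm can. A call with a number of a shift or a turn outside -1 to 1 is refused whole. A call with a gripper value outside its range is refused whole. The fingers move at their own pace and stop on an object; FORCE is the grip in N (left out, the last holds). Time passes only in rows, so rows that repeat a pose let the fingers close. It gives the time, the measured TCP pose, the force and the opening at its end, in the units of the state.
- arm.get_state(): the state, without advancing time (a new reading comes with each control period).
- arm.grab_frame(name): name is "scene" or "side" or "wrist"; returns a dict with "img" (400x640x3 uint8, red, green, blue), "range_z" (400x640 float32, m along the optical axis (not along the pixel's ray), 0 where there is no reading), "fx", "fy", "cx", "cy" (pixels), "extrinsics" (4x4, takes a point from world to camera coordinates); the wrist camera has in their place "tool_from_camera" (4x4, takes a point from camera to tool coordinates, whose origin is the TCP and whose axes are the flange's). Camera axes: x right, y up, looking along -z (the intrinsics and any distortion apply to the point x, -y, -z); pixel columns grow to the right and rows downward; lengths in m; the calibration is good to about 2 mm. A picture is of the moment at which its call begins: read the wrist's pose just before it.
- arm.job_done(): hands the job in, once; it reports no verdict.
The state is a dict: "t": time; "q": joint angles; "qd": joint speeds; "joint_efforts": joint torques, N m; "eef_pos": TCP position; "ee_rot": TCP orientation; "force": force on the tool from outside, world axes, zero at the start; "moment": the same for the moment, N m; "width": finger opening in m.
Only numpy, scipy, OpenCV 4.12 (cv2) and the standard library are available. Lean on these libraries where they do the work, as an engineer would, in place of code of your own. Each camera call takes 0.05 s, during which the arm holds its last target.

## Task

Some of these identical toner canisters are full and some are empty, which only lifting them to feel their weight will tell. Stand every full one upright in the middle of a bay of its own on the label reader with the middle of its label facing the scanner window squarely, and put every empty one into the channel of the returns case, then push the case's lid over and press it down until it snaps fully shut. Leave the mug and the ink bottle where they are.

Things in the scene. Friction and masses are not known exactly. Their poses are not given: they have to be found in the camera images.
- can_1: grey lidded toner canister, upright cylinder, 62 mm dia x 66 mm, black cap (top 16 mm), heavy foot. Origin: centre of underside, z up; +x points out of its marked side: a white label 42 mm wide, 34 tall, with a 13 mm white seal strip going on over the cap to the centre of its top. Full (0.55 kg) or empty (0.10 kg), both +-15%; only the weight tells. On the chest top at first; may be absent
- can_2: grey lidded toner canister, upright cylinder, 62 mm dia x 66 mm, black cap (top 16 mm), heavy foot. Origin: centre of underside, z up; +x points out of its marked side: a white label 42 mm wide, 34 tall, with a 13 mm white seal strip going on over the cap to the centre of its top. Full (0.55 kg) or empty (0.10 kg), both +-15%; only the weight tells. On the chest top at first; may be absent
- can_3: grey lidded toner canister, upright cylinder, 62 mm dia x 66 mm, black cap (top 16 mm), heavy foot. Origin: centre of underside, z up; +x points out of its marked side: a white label 42 mm wide, 34 tall, with a 13 mm white seal strip going on over the cap to the centre of its top. Full (0.55 kg) or empty (0.10 kg), both +-15%; only the weight tells. On the chest top at first; may be absent
- can_4: grey lidded toner canister, upright cylinder, 62 mm dia x 66 mm, black cap (top 16 mm), heavy foot. Origin: centre of underside, z up; +x points out of its marked side: a white label 42 mm wide, 34 tall, with a 13 mm white seal strip going on over the cap to the centre of its top. Full (0.55 kg) or empty (0.10 kg), both +-15%; only the weight tells. On the chest top at first; may be absent
- can_5: grey lidded toner canister, upright cylinder, 62 mm dia x 66 mm, black cap (top 16 mm), heavy foot. Origin: centre of underside, z up; +x points out of its marked side: a white label 42 mm wide, 34 tall, with a 13 mm white seal strip going on over the cap to the centre of its top. Full (0.55 kg) or empty (0.10 kg), both +-15%; only the weight tells. On the chest top at first; may be absent
- can_1_mark (a point): point in the middle of the label of can_1: on its cylinder surface (31 mm out along the canister's +x), 26 mm above its underside
- can_2_mark (a point): point in the middle of the label of can_2: on its cylinder surface (31 mm out along the canister's +x), 26 mm above its underside
- can_3_mark (a point): point in the middle of the label of can_3: on its cylinder surface (31 mm out along the canister's +x), 26 mm above its underside
- can_4_mark (a point): point in the middle of the label of can_4: on its cylinder surface (31 mm out along the canister's +x), 26 mm above its underside
- can_5_mark (a point): point in the middle of the label of can_5: on its cylinder surface (31 mm out along the canister's +x), 26 mm above its underside
- reader: fixed label reader: aluminium plate 3 mm thick, 112 x 320 mm, with three ringed bays in a row along y; behind them a black scanner bar, 38 mm tall, 34 thick, with a grey-framed window facing each bay. Origin: under the middle bay, at the chest top; +x points from the bays to the scanner bar (roughly away from the robot). The bar's face is 62 mm from the bay centres
- bay_1 (a point): centre of a reader bay, the +y end one, on the base plate's top (3 mm above the chest top). Axes as the reader's: +x points to this bay's own scanner window. Bays are 105 mm apart; each is ringed 71 mm across and takes one canister
- bay_2 (a point): centre of a reader bay, the middle one, on the base plate's top (3 mm above the chest top). Axes as the reader's: +x points to this bay's own scanner window. Bays are 105 mm apart; each is ringed 71 mm across and takes one canister
- bay_3 (a point): centre of a reader bay, the -y end one, on the base plate's top (3 mm above the chest top). Axes as the reader's: +x points to this bay's own scanner window. Bays are 105 mm apart; each is ringed 71 mm across and takes one canister
- case: fixed grey returns case, 138 (x) x 206 mm (y); origin: centre of underside; base 30 mm tall, open at the start. Foam (28 mm high) along front and back leaves a channel 90 mm wide (x), 198 mm long (y), floor 4 mm above the chest top: two canisters stand in it side by side along y. -x: front with snap catch (juts out 29 mm); +x: back with hinge
- channel (a point): centre of the case's channel, on its floor (4 mm above the chest top); axes as the case's: x across the channel, y along it
- lid_hinge (a point): middle of the lid's hinge line, which runs along the case's y axis, at the top of the base's back edge (69 mm along the case's +x, 30 mm up)
- lid (a joint): lid angle, rad: 0 shut, grows as it opens, stop 1.75; at 1.57 it stands upright behind the case. Hollow shell 138 mm deep, 206 wide, 52 high (case shut: 82 mm tall). A stiff hinge (0.17 N m) keeps it at any angle; push it over from behind. A catch stops it ajar at about 0.10; pressing its front edge down with about 10 N takes it past the catch's hump at 0.05; then it stays shut at 0 to 0.01
- lid_pad (a point): middle of the ribbed press pad on the lid's outer face (its top when shut), 23 mm from the lid's front (free) edge, 115 mm from the hinge end of the shell and 52 mm off the hinge plane; moves with the lid
- mug_1: white mug, 78 x 113 x 89 mm, a bystander; origin at its underside
- ink_bottle: small black ink bottle, 46 mm in diameter, 64 mm tall, a bystander; origin at its underside
Mind the look-alikes: they are no part of the job. Leave any purple or yellow look-alike of the can_2 alone.

How it is judged:
At the end, for the whole second after the job is handed in: Every full canister stands upright on its own reader bay (felt by its weight), axis within 15 mm of the bay centre, label within 0.25 rad of facing the scanner straight; every empty one is inside the channel of the case; the lid is snapped shut (below 0.025 rad); all at rest (((contact force between can_1 and reader above 2.8 N and angle between the x axis of can_1 and the x axis of reader, either way round below 0.25 rad and angle between can_1's own z axis and vertical below 0.08 rad and linear speed of can_1 below 0.03 m/s and ((horizontal distance between can_1 and bay_1 below 0.015 m and x of can_1_mark in the frame of bay_1 above 0 m and z of can_1 in the frame of bay_1 below 0.006 m) or (horizontal distance between can_1 and bay_2 below 0.015 m and x of can_1_mark in the frame of bay_2 above 0 m and z of can_1 in the frame of bay_2 below 0.006 m) or (horizontal distance between can_1 and bay_3 below 0.015 m and x of can_1_mark in the frame of bay_3 above 0 m and z of can_1 in the frame of bay_3 below 0.006 m))) or (contact force between can_1 and case below 2.8 N and x of can_1 in the frame of channel between -0.05 and 0.05 m and y of can_1 in the frame of channel between -0.1 and 0.1 m and z of can_1 in the frame of channel below 0.04 m and linear speed of can_1 below 0.03 m/s)) and ((contact force between can_2 and reader above 2.8 N and angle between the x axis of can_2 and the x axis of reader, either way round below 0.25 rad and angle between can_2's own z axis and vertical below 0.08 rad and linear speed of can_2 below 0.03 m/s and ((horizontal distance between can_2 and bay_1 below 0.015 m and x of can_2_mark in the frame of bay_1 above 0 m and z of can_2 in the frame of bay_1 below 0.006 m) or (horizontal distance between can_2 and bay_2 below 0.015 m and x of can_2_mark in the frame of bay_2 above 0 m and z of can_2 in the frame of bay_2 below 0.006 m) or (horizontal distance between can_2 and bay_3 below 0.015 m and x of can_2_mark in the frame of bay_3 above 0 m and z of can_2 in the frame of bay_3 below 0.006 m))) or (contact force between can_2 and case below 2.8 N and x of can_2 in the frame of channel between -0.05 and 0.05 m and y of can_2 in the frame of channel between -0.1 and 0.1 m and z of can_2 in the frame of channel below 0.04 m and linear speed of can_2 below 0.03 m/s)) and ((contact force between can_3 and reader above 2.8 N and angle between the x axis of can_3 and the x axis of reader, either way round below 0.25 rad and angle between can_3's own z axis and vertical below 0.08 rad and linear speed of can_3 below 0.03 m/s and ((horizontal distance between can_3 and bay_1 below 0.015 m and x of can_3_mark in the frame of bay_1 above 0 m and z of can_3 in the frame of bay_1 below 0.006 m) or (horizontal distance between can_3 and bay_2 below 0.015 m and x of can_3_mark in the frame of bay_2 above 0 m and z of can_3 in the frame of bay_2 below 0.006 m) or (horizontal distance between can_3 and bay_3 below 0.015 m and x of can_3_mark in the frame of bay_3 above 0 m and z of can_3 in the frame of bay_3 below 0.006 m))) or (contact force between can_3 and case below 2.8 N and x of can_3 in the frame of channel between -0.05 and 0.05 m and y of can_3 in the frame of channel between -0.1 and 0.1 m and z of can_3 in the frame of channel below 0.04 m and linear speed of can_3 below 0.03 m/s)) and ((contact force between can_4 and reader above 2.8 N and angle between the x axis of can_4 and the x axis of reader, either way round below 0.25 rad and angle between can_4's own z axis and vertical below 0.08 rad and linear speed of can_4 below 0.03 m/s and ((horizontal distance between can_4 and bay_1 below 0.015 m and x of can_4_mark in the frame of bay_1 above 0 m and z of can_4 in the frame of bay_1 below 0.006 m) or (horizontal distance between can_4 and bay_2 below 0.015 m and x of can_4_mark in the frame of bay_2 above 0 m and z of can_4 in the frame of bay_2 below 0.006 m) or (horizontal distance between can_4 and bay_3 below 0.015 m and x of can_4_mark in the frame of bay_3 above 0 m and z of can_4 in the frame of bay_3 below 0.006 m))) or (contact force between can_4 and case below 2.8 N and x of can_4 in the frame of channel between -0.05 and 0.05 m and y of can_4 in the frame of channel between -0.1 and 0.1 m and z of can_4 in the frame of channel below 0.04 m and linear speed of can_4 below 0.03 m/s)) and ((contact force between can_5 and reader above 2.8 N and angle between the x axis of can_5 and the x axis of reader, either way round below 0.25 rad and angle between can_5's own z axis and vertical below 0.08 rad and linear speed of can_5 below 0.03 m/s and ((horizontal distance between can_5 and bay_1 below 0.015 m and x of can_5_mark in the frame of bay_1 above 0 m and z of can_5 in the frame of bay_1 below 0.006 m) or (horizontal distance between can_5 and bay_2 below 0.015 m and x of can_5_mark in the frame of bay_2 above 0 m and z of can_5 in the frame of bay_2 below 0.006 m) or (horizontal distance between can_5 and bay_3 below 0.015 m and x of can_5_mark in the frame of bay_3 above 0 m and z of can_5 in the frame of bay_3 below 0.006 m))) or (contact force between can_5 and case below 2.8 N and x of can_5 in the frame of channel between -0.05 and 0.05 m and y of can_5 in the frame of channel between -0.1 and 0.1 m and z of can_5 in the frame of channel below 0.04 m and linear speed of can_5 below 0.03 m/s)) and value of joint lid below 0.025 rad); the robot touches nothing.
It fails at once if the mug is pushed away (more than 40 mm) (distance of mug_1 from where it was at the start of the episode above 0.04 m).
It fails at once if the ink bottle is pushed away (more than 40 mm) (distance of ink_bottle from where it was at the start of the episode above 0.04 m).
Of can_1, can_2, can_3, can_4, can_5 only 4 to 5 are there at a start; the rules pass over those that are not, and their reading is None.
At some moment in a run one of can_1, can_2, can_3, can_4, can_5 may be knocked a few centimetres aside while the robot is not near it.
It also fails if it takes over 208 s, if anything falls off the work surface, if the arm or the gripper's body presses on something with over 40 N, if the wrist force passes 120 N, or if a joint passes its speed limit or range.

## Working session

There is one attempt and no reset: what is moved stays moved. The work goes in short steps, Python scripts to look and compute and a shell command to move; the robot and the scene stay as the last step left them, time stands still between calls to the robot, and variables do not carry over. Pictures are saved under pics/ and viewed, and the job is handed in when it is done.

```bash
ls; mkdir -p pics; cat > h.py <<'E'
import numpy as np, cv2
from station import arm
from scipy.spatial.transform import Rotation as R
def grab(n):
    s=arm.get_state(); f=arm.grab_frame(n); f['s']=s
    if n=='wrist':
        T=np.eye(4); T[:3,:3]=R.from_euler('xyz',s['ee_rot']).as_matrix(); T[:3,3]=s['eef_pos']
        f['cw']=T@f['tool_from_camera']
    else: f['cw']=np.linalg.inv(f['extrinsics'])
    return f
def save(f,name,crop=None,k=1):
    im=f['img'][:,:,::-1]
    if crop: im=im[crop[1]:crop[3],crop[0]:crop[2]]
    if k!=1: im=cv2.resize(im,None,fx=k,fy=k,interpolation=cv2.INTER_CUBIC)
    cv2.imwrite('pics/'+name,im)
def ray(f,u,v):
    d=np.array([(u-f['cx'])/f['fx'],-(v-f['cy'])/f['fy'],-1.0]); M=f['cw']
    return M[:3,3],M[:3,:3]@d
def onz(f,u,v,z):
    o,d=ray(f,u,v); return o+d*(z-o[2])/d[2]
def pt(f,u,v):
    r=f['range_z'][int(round(v)),int(round(u))]; o,d=ray(f,u,v); return o+d*r
def cloud(f):
    u,v=np.meshgrid(np.arange(640),np.arange(400)); r=f['range_z']
    d=np.stack([(u-f['cx'])/f['fx'],-(v-f['cy'])/f['fy'],-np.ones_like(r)],-1)*r[...,None]
    return d@f['cw'][:3,:3].T+f['cw'][:3,3]
E
python3 - <<'E'
from h import *
for n in('scene','side','wrist'):
    f=grab(n); save(f,n+'0.png'); print(n,f['cw'].round(3).tolist(),f['fx'],f['cx'],f['cy'],[k for k in f if k not in('img','range_z')])
print(arm.get_state())
E
```

```text
pics
scene [[-0.422, 0.464, -0.779, -0.502], [-0.906, -0.23, 0.355, 0.361], [-0.014, 0.856, 0.517, 0.722], [0.0, 0.0, 0.0, 1.0]] 402.3209700284018 322.7056163916118 204.79662196905716 ['fx', 'fy', 'cx', 'cy', 'extrinsics', 's', 'cw']
side [[-0.875, 0.301, -0.379, -0.083], [-0.484, -0.567, 0.667, 0.87], [-0.014, 0.767, 0.642, 1.025], [0.0, 0.0, 0.0, 1.0]] 510.89053190924284 323.053030459653 205.90217860667147 ['fx', 'fy', 'cx', 'cy', 'extrinsics', 's', 'cw']
wrist [[-0.28, -0.916, -0.288, 0.112], [0.96, -0.266, -0.087, -0.671], [0.003, -0.3, 0.954, 0.384], [0.0, 0.0, 0.0, 1.0]] 282.65039102720715 320.50381336896254 197.68007832138338 ['fx', 'fy', 'cx', 'cy', 'tool_from_camera', 's', 'cw']
{'t': 0.15, 'q': array([-9.98927005e-01,  3.59217266e-01,  1.13249210e-02, -2.65051447e-04,
       -1.22413771e+00, -2.88096931e-01]), 'qd': array([-0.00061648, -0.00324263,  0.00198397,  0.00126901,  0.00179431,
       -0.00104768]), 'joint_efforts': array([-1.51980807e-04, -5.83275533e+01,  2.93290561e+01,  7.00117037e+00,
        8.80977401e-03, -1.51614727e-04]), 'eef_pos': array([ 0.18886448, -0.64766626,  0.22586355]), 'ee_rot': array([ 3.14033897e+00, -1.11635127e-04, -2.85791040e+00]), 'force': array([-0.36999685,  0.31849705, -0.7385022 ]), 'moment': array([ 0.04838512, -0.07937804,  0.00203518]), 'width': 0.08778317745718041}
```

View pics/scene0.png

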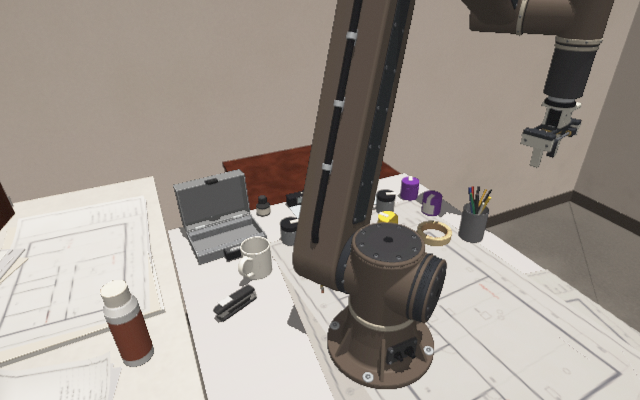

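View pics/side0.png

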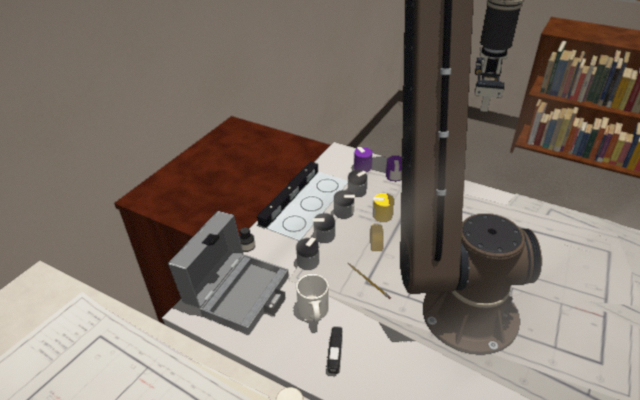

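View pics/wrist0.png

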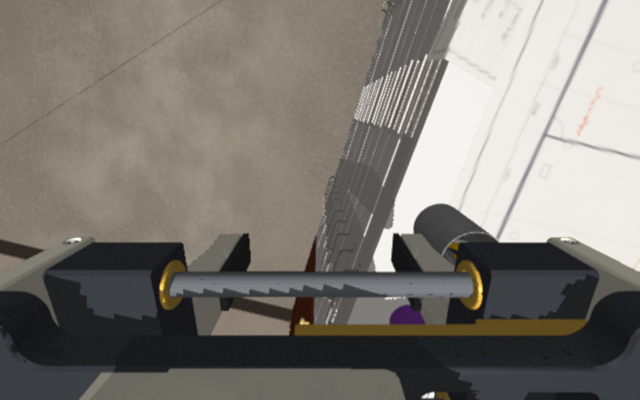

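The side view shows four grey, black-capped canisters at about (357,183), (344,205), (324,228) and (308,253). The look-alikes are purple at (363,158) and (395,168), and yellow at (382,207). The ink bottle is at (247,238), the mug at (312,295), the case at (235,275) and the reader at (305,205). I'll measure these and crop in close.

```bash
python3 - <<'E'
from h import *
f=grab('side'); save(f,'side1.png',(170,130,430,330),3)
np.savez('side.npz',img=f['img'],r=f['range_z'],cw=f['cw'],k=[f['fx'],f['fy'],f['cx'],f['cy']])
for n,(u,v) in dict(c357=(357,177),c344=(344,200),c324=(323,221),c308=(307,245),pur=(363,153),pur2=(395,162),yel=(382,200),ink=(246,232),chest=(400,240),plate=(300,205),mug=(312,283),ch=(240,295),tabl=(230,330)).items():
    print(n,pt(f,u,v).round(3), onz(f,u,v,.066).round(3))
g=grab('scene'); save(g,'scene1.png',(170,150,490,290),2.5)
for n,(u,v) in dict(c290=(289,223),c386=(386,195)).items(): print(n,pt(g,u,v).round(3),onz(g,u,v,.066).round(3))
E
```

```text
c357 [ 0.457 -0.298  0.068] [ 0.458 -0.3    0.066]
c344 [ 0.44  -0.176  0.069] [ 0.442 -0.18   0.066]
c324 [ 0.45  -0.066  0.069] [ 0.452 -0.069  0.066]
c308 [0.44  0.041 0.071] [0.443 0.036 0.066]
pur [ 0.496 -0.423  0.071] [ 0.499 -0.43   0.066]
pur2 [ 0.384 -0.427  0.069] [ 0.385 -0.431  0.066]
yel [ 0.343 -0.233  0.066] [ 0.343 -0.232  0.066]
ink [0.619 0.07  0.064] [0.618 0.072 0.066]
chest [ 0.251 -0.162  0.003] [ 0.231 -0.099  0.066]
plate [ 0.586 -0.161  0.004] [ 0.546 -0.099  0.066]
mug [0.368 0.14  0.057] [0.364 0.147 0.066]
ch [0.536 0.224 0.005] [0.499 0.263 0.066]
tabl [0.493 0.324 0.004] [0.458 0.357 0.066]
c290 [0.437 0.043 0.065] [0.436 0.043 0.066]
c386 [ 0.45  -0.301  0.066] [ 0.45  -0.301  0.066]
```

View pics/side1.png

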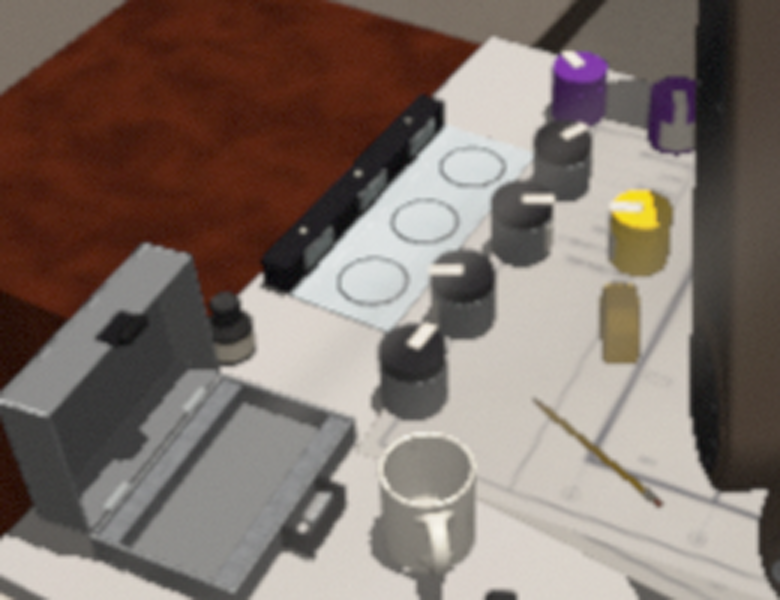

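View pics/scene1.png

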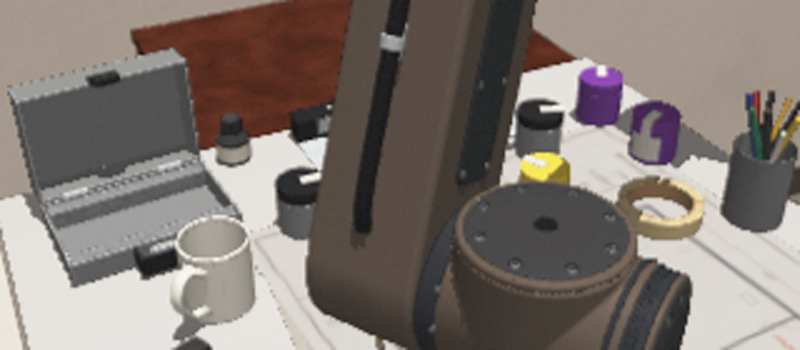

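The pictures show four real candidates and three look-alikes, two purple and one yellow. A fifth canister could still be hidden behind the arm. I'll move the wrist camera over the area for a view from above.

```bash
cat >> h.py <<'E'
def rel(targets, start=None):
    """targets: list of (x,y,z,yaw), tool down. prints shares for a call, all relative to start/current pose"""
    if start is None:
        s=arm.get_state(); p=s['eef_pos']; M=R.from_euler('xyz',s['ee_rot'])
    else: p=np.array(start[:3]); M=R.from_euler('xyz',[np.pi,0,start[3]])
    for t in targets:
        d=M.inv().apply(np.array(t[:3])-p)/0.3
        rv=(M.inv()*R.from_euler('xyz',[np.pi,0,t[3]])).as_rotvec()/np.radians(60)
        print(' '.join('%.4f'%v for v in np.r_[d,rv]))
E
python3 - <<'E'
from h import *
rel([(.35,-.42,.28,-3.0)]); rel([(.56,-.12,.28,-3.1416)],(.35,-.42,.28,-3.0))
E
```

```text
-0.7281 0.5788 -0.1793 0.0007 -0.0002 0.1357
-0.8341 0.8912 0.0000 -0.0000 -0.0000 0.1352
```

```bash
python3 -m inch '0 -.73 .58 -.18 0 0 .135; 0 -.73 .58 -.18 0 0 .135; 0 -.73 .58 -.18 0 0 .135; 0 -.73 .58 -.18 0 0 .135; 0 -.73 .58 -.18 0 0 .135; 0 -.73 .58 -.18 0 0 .135; 0 -.73 .58 -.18 0 0 .135'; python3 -m inch '0 -.834 .89 0 0 0 .135; 0 -.834 .89 0 0 0 .135; 0 -.834 .89 0 0 0 .135; 0 -.834 .89 0 0 0 .135; 0 -.834 .89 0 0 0 .135; 0 -.834 .89 0 0 0 .135; 0 -.834 .89 0 0 0 .135; 0 -.834 .89 0 0 0 .135; 0 -.834 .89 0 0 0 .135; 0 -.834 .89 0 0 0 .135; 0 -.834 .89 0 0 0 .135'
python3 - <<'E'
from h import *
s=arm.get_state(); print(s['eef_pos'],s['ee_rot'],s['qd'],s['force'])
f=grab('wrist'); save(f,'w1.png'); g=grab('side'); save(g,'s2.png'); print(s['t'])
E
```

```text
t: 0.95
eef_pos: [0.3528, -0.4171, 0.2822]
ee_rot: [-3.14, 0.002, -2.995]
force: [0.3, -0.1, 0.6]
width: 0.0876
t: 2.05
eef_pos: [0.5597, -0.1207, 0.2805]
ee_rot: [-3.141, -0.0, -3.141]
force: [0.2, -0.4, 0.7]
width: 0.0877
[ 0.55972627 -0.12072403  0.28050024] [-3.14149633e+00 -3.50298783e-04 -3.14142512e+00] [-0.00826338 -0.00729443 -0.00026588 -0.00077525  0.00046682 -0.00360619] [ 0.16989912 -0.4124771   0.70500537]
2.05
```

View pics/w1.png

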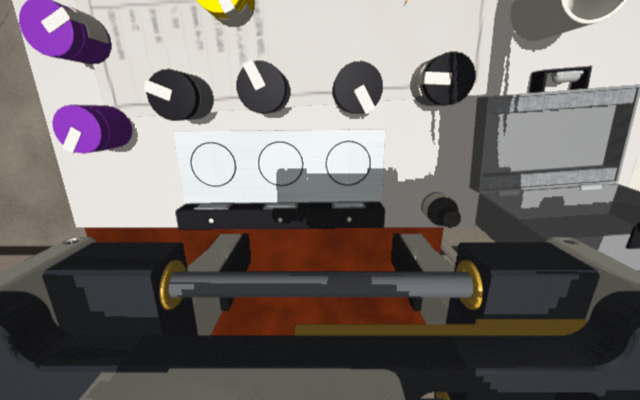

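View pics/s2.png

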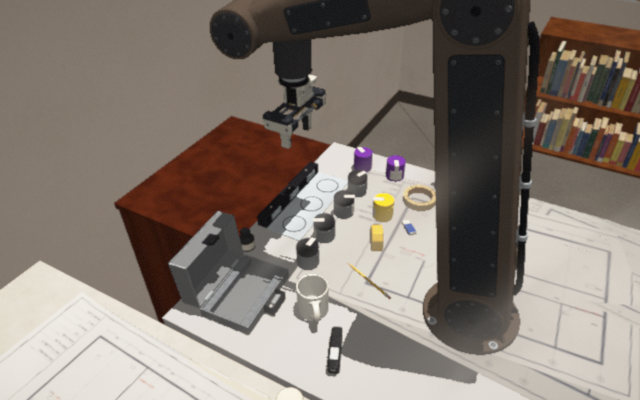

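The wrist view shows the four canisters at (172,93), (263,86), (360,88) and (447,78). The bays are at (212,163), (280,163) and (348,163), and the case channel is at (550,138). I'll measure the top discs and strips, plus the bays, from the depth and the rays.

```bash
cat >> h.py <<'E'
def caps(f,verbose=1,z=.066):
    """find black-capped tops: depth points near z, cluster, circle; strip direction from white pixels"""
    P=cloud(f); im=f['img'].astype(int); out=[]
    top=((f['range_z']>0)&(abs(P[...,2]-z)<.006)).astype(np.uint8)
    n,lab,st,ce=cv2.connectedComponentsWithStats(top)
    for i in range(1,n):
        if st[i,4]<150: continue
        m=lab==i; v,u=np.nonzero(m)
        W=np.array([onz(f,a,b,z)[:2] for a,b in zip(u,v)],np.float32)
        (cx,cy),r=cv2.minEnclosingCircle(W)
        px=im[m]; white=(px.min(1)>150)
        med=np.median(px,0)
        # strip direction
        if white.sum()>10:
            d=W[white].mean(0)-np.array([cx,cy]); yaw=np.arctan2(d[1],d[0]); L=np.hypot(*d)
        else: yaw=np.nan;L=0
        out.append((cx,cy,r,yaw,L,med,ce[i],np.median(P[m][:,2])))
        if verbose: print('c %.4f %.4f r %.4f yaw %.3f L %.4f z %.4f'%(cx,cy,r,yaw,L,out[-1][-1]),med,ce[i].round(0),white.sum())
    return out
E
python3 - <<'E'
from h import *
f=grab('wrist'); caps(f)
P=cloud(f)
for u,v in [(100,180),(212,163),(280,163),(348,163),(540,138),(260,200)]: print(P[v,u].round(4))
g=f['img'].min(2)
# bays: thin rings on plate
roi=np.zeros_like(g); roi[125:205,170:390]=g[125:205,170:390]
c=cv2.HoughCircles(cv2.GaussianBlur(g[125:205,170:390],(3,3),0),cv2.HOUGH_GRADIENT,1,40,param1=80,param2=15,minRadius=17,maxRadius=28)
print(c)
for a,b,r in c[0]: print(onz(f,a+170,b+125,.003).round(4))
save(f,'w1z.png',(160,40,480,240),2.5)
g=grab('side'); print('side'); caps(g)
E
```

```text
c 0.3888 -0.4365 r 0.0331 yaw 2.217 L 0.0120 z 0.0655 [146.  61. 194.] [48. 27.] 399
c 0.3622 -0.2366 r 0.0250 yaw 1.058 L 0.0100 z 0.0657 [251. 245.   0.] [219.   5.] 139
c 0.3757 0.1546 r 0.0287 yaw nan L 0.0000 z 0.0660 [90. 88. 82.] [553.  16.] 0
c 0.4434 0.0362 r 0.0321 yaw -1.566 L 0.0144 z 0.0659 [43. 41. 45.] [449.  78.] 313
c 0.4530 -0.1939 r 0.0318 yaw -2.601 L 0.0155 z 0.0657 [67. 66. 69.] [260.  86.] 343
c 0.4553 -0.0739 r 0.0315 yaw 0.630 L 0.0123 z 0.0658 [66. 64. 68.] [358.  87.] 319
c 0.4625 -0.3061 r 0.0327 yaw -1.912 L 0.0164 z 0.0655 [48. 47. 51.] [171.  94.] 322
c 0.5067 -0.4311 r 0.0334 yaw -0.934 L 0.0159 z 0.0653 [149.  62. 197.] [ 78. 129.] 288
c 0.6297 0.2586 r 0.0719 yaw nan L 0.0000 z 0.0654 [58. 59. 57.] [604. 220.] 0
c 0.6285 0.1202 r 0.0273 yaw nan L 0.0000 z 0.0664 [50. 51. 50.] [490. 218.] 0
c 0.6270 0.0638 r 0.0143 yaw nan L 0.0000 z 0.0636 [36. 35. 34.] [451. 218.] 0
[ 5.881e-01 -4.724e-01 -4.000e-04]
[ 0.5604 -0.2898  0.0017]
[ 0.5599 -0.1833  0.0044]
[ 0.5602 -0.0778  0.0031]
[0.5219 0.2109 0.0047]
[ 0.6209 -0.2187  0.0023]
[[[110.5  36.5  21.6]
  
[... 183 characters left out ...]
. 123. 111.] [124. 158.] 0
c 0.4996 -0.4336 r 0.0400 yaw -0.732 L 0.0166 z 0.0681 [143.  69. 185.] [364. 153.] 29
c 0.3823 -0.4369 r 0.0382 yaw 1.779 L 0.0083 z 0.0679 [143.  69. 184.] [396. 161.] 27
c 0.4552 -0.3071 r 0.0371 yaw -1.768 L 0.0184 z 0.0683 [85. 80. 79.] [358. 176.] 29
c 0.4492 -0.1939 r 0.0346 yaw -2.265 L 0.0135 z 0.0683 [97. 93. 90.] [344. 197.] 35
c 0.3387 -0.2365 r 0.0351 yaw -0.289 L 0.0100 z 0.0681 [249. 232.  65.] [384. 200.] 41
c 0.4484 -0.0734 r 0.0352 yaw -0.019 L 0.0155 z 0.0682 [86. 84. 82.] [324. 220.] 51
c 0.4378 0.0380 r 0.0354 yaw -1.312 L 0.0195 z 0.0681 [54. 53. 52.] [307. 246.] 39
c 0.6178 0.1985 r 0.0858 yaw nan L 0.0000 z 0.0667 [62. 62. 62.] [215. 255.] 0
```

View pics/w1z.png

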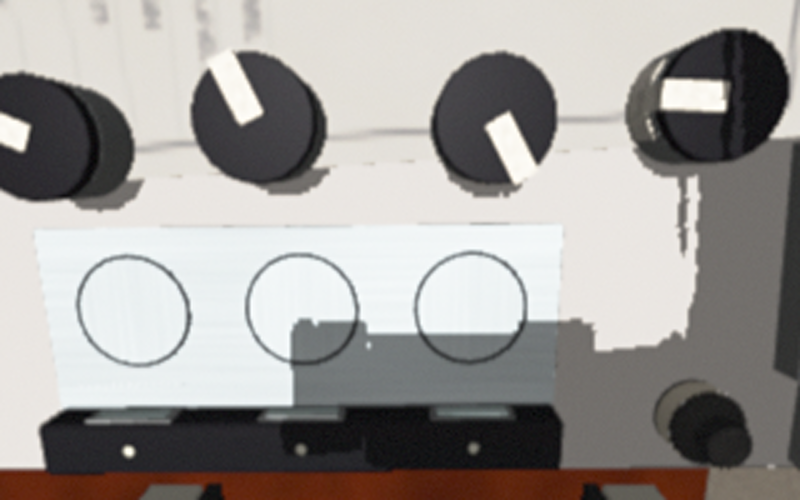

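```bash
cat >> h.py <<'E'
def strip(f,c,z=.066,r=.034):
    """yaw of the white strip on a top at known approx centre c"""
    P=cloud(f); im=f['img'].astype(int)
    m=(f['range_z']>0)&(abs(P[...,2]-z)<.007)&(np.hypot(P[...,0]-c[0],P[...,1]-c[1])<r)&(im.min(2)>140)
    v,u=np.nonzero(m); W=np.array([onz(f,a,b,z)[:2] for a,b in zip(u,v)],np.float32)
    (bc,wh,_)=cv2.minAreaRect(W); mu=W.mean(0); w,V=np.linalg.eigh(np.cov((W-mu).T)); d=V[:,1]
    if d@(mu-np.array(c[:2]))<0: d=-d
    inner=mu-d*(wh[0] if wh[0]>wh[1] else wh[1])/2
    print('strip yaw %.3f centre %s size %s inner end %s n %d'%(np.arctan2(d[1],d[0]),mu.round(4),np.round(wh,4),inner.round(4),len(W)))
    return np.arctan2(d[1],d[0])
E
python3 - <<'E'
from h import *
f=grab('wrist')
for c in caps(f,0):
    if abs(c[0]-.45)<.02 : print(c[0],c[1]); strip(f,c[:2])
s=[]
for i in range(3): s.append(arm.get_state()['force'])
print(s)
E
```

```text
0.44327598810195923 0.035781387239694595
strip yaw -1.281 centre [0.4425 0.023 ] size [0.035  0.0569] inner end [0.4344 0.0502] n 330
0.4531586766242981 -0.1940886676311493
strip yaw -2.900 centre [ 0.4397 -0.2016] size [0.0366 0.0608] inner end [ 0.4692 -0.1944] n 369
0.4553726315498352 -0.07388516515493393
strip yaw 0.393 centre [ 0.4641 -0.0667] size [0.0627 0.0439] inner end [ 0.4352 -0.0787] n 349
0.46298491954803467 -0.3062586486339569
strip yaw -1.866 centre [ 0.4566 -0.3213] size [0.0341 0.0536] inner end [ 0.4644 -0.2957] n 338
[array([-0.08799471, -0.78741618, -0.2630991 ]), array([-0.08799471, -0.78741618, -0.2630991 ]), array([-0.08799471, -0.78741618, -0.2630991 ])]
```

```bash
python3 - <<'E'
s=open('h.py').read()
s=s.replace("    v,u=np.nonzero(m); W=np.array([onz(f,a,b,z)[:2] for a,b in zip(u,v)],np.float32)\n    (bc","    n,lab,st,_=cv2.connectedComponentsWithStats(m.astype(np.uint8)); m=lab==1+np.argmax(st[1:,4])\n    v,u=np.nonzero(m); W=np.array([onz(f,a,b,z)[:2] for a,b in zip(u,v)],np.float32)\n    (bc").replace("r=.034):","r=.0285):")
open('h.py','w').write(s)
E
python3 - <<'E'
from h import *
f=grab('wrist')
for c in caps(f,0):
    if abs(c[0]-.45)<.02 : print(c[0],c[1]); strip(f,c[:2])
E
```

```text
0.44392165541648865 0.0358419269323349
strip yaw -1.614 centre [0.4438 0.0227] size [0.0301 0.0136] inner end [0.4444 0.0378] n 291
0.4534442722797394 -0.19458961486816406
strip yaw -2.702 centre [ 0.4414 -0.2011] size [0.0294 0.0139] inner end [ 0.4547 -0.1949] n 305
0.4550594389438629 -0.07378948479890823
strip yaw 0.538 centre [ 0.4666 -0.0669] size [0.0296 0.0139] inner end [ 0.4539 -0.0745] n 282
0.4617236256599426 -0.3057895004749298
strip yaw -1.953 centre [ 0.4582 -0.3195] size [0.0286 0.0138] inner end [ 0.4635 -0.3062] n 272
```

Strip sizes come out at about 13–14 x 29–30 mm, and the inner end sits on the top centre, as described. I'll start with the canister at (0.4545,-0.074), grasping with yaw -2.60 so that it ends at -π in the bay.

```bash
python3 - <<'E'
from h import *
rel([(.4545,-.074,.13,-2.60),(.4545,-.074,.033,-2.60)])
E
```

```text
0.3518 0.1548 0.5025 -0.0001 0.0003 -0.5171
0.3519 0.1548 0.8258 -0.0001 0.0003 -0.5171
```

```bash
python3 -m inch '0 .352 .155 .5 0 0 -.517; 0 .352 .155 .5 0 0 -.517; 0 .352 .155 .5 0 0 -.517; 0 .352 .155 .5 0 0 -.517; 0 .352 .155 .5 0 0 -.517; 0 .352 .155 .5 0 0 -.517; 0 .352 .155 .5 0 0 -.517; 0 .352 .155 .7 0 0 -.517; 0 .352 .155 .825 0 0 -.517; 0 .352 .155 .825 0 0 -.517; 0 .352 .155 .825 0 0 -.517' 30
python3 - <<'E'
from h import *
s=arm.get_state(); print(s['eef_pos'],s['ee_rot'],s['force'],s['moment'])
g=grab('side'); save(g,'s3.png',(200,130,460,330),3)
E
```

```text
t: 3.45
eef_pos: [0.4555, -0.0737, 0.0338]
ee_rot: [-3.141, -0.001, -2.599]
force: [0.8, 0.6, 1.0]
width: 0.0874
[ 0.45550805 -0.0737066   0.03380647] [-3.14139354e+00 -1.37189123e-03 -2.59929602e+00] [0.80642164 0.57682635 1.0070263 ] [ 0.00167188 -0.04912075  0.00669943]
```

View pics/s3.png

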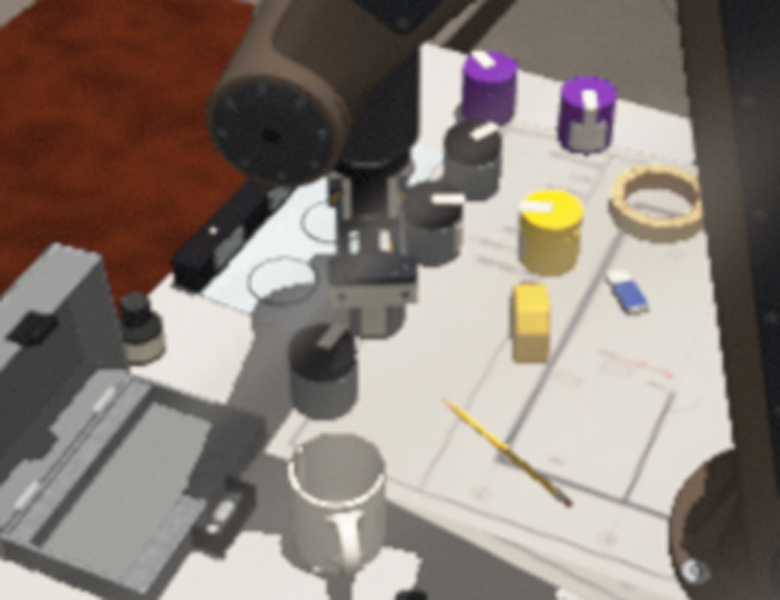

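The fingers straddle the canister, at about crop (375,300). I'll close, lift and weigh it.

```bash
python3 -m inch '.6 0 0 0 0 0 0; .6 0 0 0 0 0 0; .6 0 0 0 0 0 0; .6 0 0 0 0 0 0; .6 0 0 0 0 0 0; .6 0 0 0 0 0 0' 30
python3 -m inch '.6 0 0 -.12 0 0 0; .6 0 0 -.25 0 0 0; .6 0 0 -.25 0 0 0; .6 0 0 -.25 0 0 0; .6 0 0 -.25 0 0 0; .6 0 0 -.25 0 0 0'
python3 - <<'E'
from h import *
L=[]
for i in range(4):
    arm.grab_frame('wrist'); L.append(arm.get_state()['force'])
print(np.round(L,2), arm.get_state()['width'],arm.get_state()['eef_pos'])
E
```

```text
t: 4.1
eef_pos: [0.4551, -0.0732, 0.034]
ee_rot: [-3.141, 0.001, -2.599]
force: [-2.7, 1.9, 9.8]
width: 0.0614
t: 4.7
eef_pos: [0.4534, -0.0736, 0.1067]
ee_rot: [3.14, -0.003, -2.599]
force: [0.2, -0.6, -4.8]
width: 0.0614
[[-0.1   0.06 -3.89]
 [ 1.11  0.12 -5.08]
 [ 0.37 -0.44 -4.53]
 [ 0.25  0.52 -5.07]] 0.061193070160650335 [ 0.45418857 -0.07354427  0.10732049]
```

It weighs about 4.7 N, so it is full. I'll place it on bay_1.

```bash
python3 - <<'E'
from h import *
rel([(.559,-.0785,.107,-3.138),(.559,-.0785,.0375,-3.138)])
E
```

```text
-0.2907 -0.1945 0.0005 0.0000 -0.0016 0.5145
-0.2911 -0.1946 0.2322 0.0000 -0.0016 0.5145
```

```bash
python3 -m inch '.6 -.29 -.195 0 0 0 .515; .6 -.29 -.195 0 0 0 .515; .6 -.29 -.195 0 0 0 .515; .6 -.29 -.195 0 0 0 .515; .6 -.29 -.195 0 0 0 .515; .6 -.29 -.195 0 0 0 .515; .6 -.29 -.195 .1 0 0 .515; .6 -.29 -.195 .18 0 0 .515; .6 -.29 -.195 .235 0 0 .515; .6 -.29 -.195 .235 0 0 .515; .6 -.29 -.195 .235 0 0 .515'
python3 - <<'E'
from h import *
s=arm.get_state();print(s['eef_pos'],s['ee_rot'],s['force'])
E
```

```text
t: 6.0
eef_pos: [0.5592, -0.0786, 0.0377]
ee_rot: [-3.141, -0.0, -3.137]
force: [-0.4, 0.3, -5.1]
width: 0.0617
[ 0.55918058 -0.07857498  0.03768247] [-3.14145695e+00 -2.20285611e-04 -3.13651228e+00] [-0.44067592  0.25615726 -5.05144108]
```

```bash
python3 -m inch '.6 0 0 .006 0 0 0; .6 0 0 .006 0 0 0; .6 0 0 .006 0 0 0'; python3 -m inch '.12 0 0 0 0 0 0; .12 0 0 0 0 0 0; .12 0 0 0 0 0 0; .12 0 0 0 0 0 0; .12 0 0 0 0 0 0; .12 0 0 -.1 0 0 0;.12 0 0 -.3 0 0 0; 0 0 0 -.5 0 0 0; 0 0 0 -.65 0 0 0; 0 0 0 -.8 0 0 0; 0 0 0 -.8 0 0 0; 0 0 0 -.8 0 0 0'
python3 - <<'E'
from h import *
s=arm.get_state();print(s['eef_pos'],s['ee_rot'],s['force'])
f=grab('wrist'); save(f,'w4.png')
for c in caps(f,0):
    if c[5].max()<110: print(np.round(c[:3],4));strip(f,c[:2])
E
```

```text
t: 6.3
eef_pos: [0.5594, -0.0786, 0.0361]
ee_rot: [3.141, 0.001, -3.138]
force: [-0.7, 0.6, -4.6]
width: 0.0618
t: 7.5
eef_pos: [0.5604, -0.0785, 0.2785]
ee_rot: [3.141, 0.005, -3.138]
force: [-0.3, 1.3, -0.8]
width: 0.0874
[ 0.560391   -0.07851415  0.27853136] [ 3.1408224   0.00527857 -3.13833023] [-0.27403827  1.29724766 -0.82739055]
[0.3764 0.157  0.0279]
strip yaw 1.575 centre [0.3886 0.1814] size [0.0012 0.    ] inner end [0.3886 0.1808] n 2
[0.4444 0.0362 0.0318]
strip yaw -1.594 centre [0.4434 0.0233] size [0.0134 0.0307] inner end [0.4437 0.0386] n 320
[ 0.453  -0.1941  0.032 ]
strip yaw -2.669 centre [ 0.441 -0.201] size [0.0293 0.014 ] inner end [ 0.4541 -0.1943] n 307
[ 0.463  -0.3061  0.0334]
strip yaw -1.957 centre [ 0.4578 -0.3192] size [0.0283 0.0142] inner end [ 0.4631 -0.3061] n 285
[ 0.5595 -0.078   0.0323]
strip yaw -1.568 centre [ 0.564  -0.0781] size [0.0096 0.0121] inner end [ 0.564 -0.072] n 78
[0.6169 0.2505 0.0797]Traceback (most recent call last):
  File "<stdin>", line 5, in <module>
  File "h.py", line 59, in strip
    n,lab,st,_=cv2.connectedComponentsWithStats(m.astype(np.uint8)); m=lab==1+np.argmax(st[1:,4])
                                                                              ~~~~~~~~~^^^^^^^^^^
    return _wrapfunc(a, 'argmax', axis=axis, out=out, **kwds)
    return bound(*args, **kwds)
ValueError: attempt to get argmax of an empty sequence
```

View pics/w4.png

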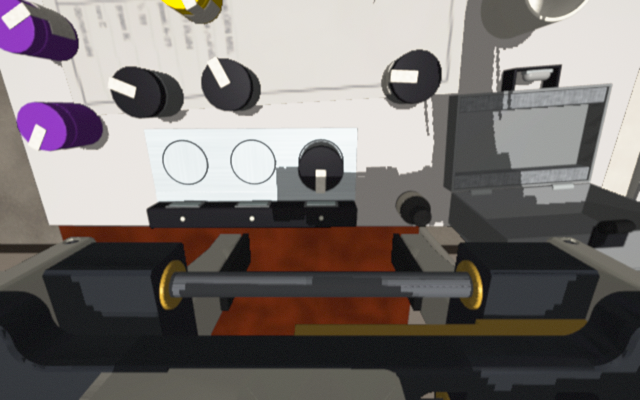

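The canister on bay_1 stands at about (320,165) with its strip toward the scanner. Next is the one at (0.444,0.0365), yaw -1.60, grasped with the jaws along x.

```bash
python3 - <<'E'
from h import *
rel([(.4438,.0366,.16,-2.3)]); rel([(.4438,.0366,.12,-1.60),(.4438,.0366,.033,-1.60)],(.4438,.0366,.16,-2.3))
E
```

```text
0.3849 0.3843 0.3872 -0.0000 0.0018 -0.8008
0.0000 -0.0000 0.1333 0.0000 0.0000 -0.6685
0.0000 -0.0000 0.4233 0.0000 0.0000 -0.6685
```

```bash
python3 -m inch '0 .385 .384 .387 0 0 -.8; 0 .385 .384 .387 0 0 -.8; 0 .385 .384 .387 0 0 -.8; 0 .385 .384 .387 0 0 -.8; 0 .385 .384 .387 0 0 -.8; 0 .385 .384 .387 0 0 -.8; 0 .385 .384 .387 0 0 -.8; 0 .385 .384 .387 0 0 -.8'; python3 -m inch '0 0 0 .133 0 0 -.67; 0 0 0 .133 0 0 -.67; 0 0 0 .133 0 0 -.67; 0 0 0 .133 0 0 -.67; 0 0 0 .133 0 0 -.67; 0 0 0 .133 0 0 -.67; 0 0 0 .133 0 0 -.67'
python3 - <<'E'
from h import *
s=arm.get_state();print(s['eef_pos'],s['ee_rot'],s['force'])
rel([(.4438,.0366,.033,-1.60)])
f=grab('side'); save(f,'s5.png',(200,130,460,330),3)
E
```

```text
t: 8.35
eef_pos: [0.4429, 0.0359, 0.1587]
ee_rot: [3.141, -0.002, -2.304]
force: [0.7, 0.7, -0.2]
width: 0.0875
t: 9.05
eef_pos: [0.4433, 0.0359, 0.1195]
ee_rot: [3.141, -0.0, -1.604]
force: [-0.0, -1.2, -0.6]
width: 0.0874
[0.44334059 0.0358825  0.11945952] [ 3.14103915e+00 -2.29097574e-04 -1.60424509e+00] [-0.0142634  -1.16659262 -0.58626934]
-0.0025 -0.0016 0.2882 0.0005 -0.0002 -0.0041
```

View pics/s5.png

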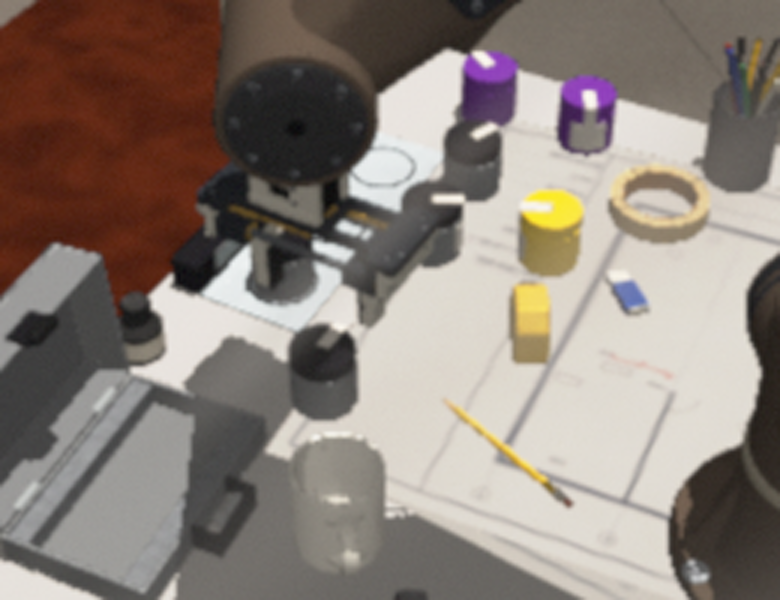

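The gripper hovers over the canister with its jaws along x, and there is nothing under the fingers.

```bash
python3 -m inch '0 0 0 .14 0 0 0; 0 0 0 .25 0 0 0; 0 0 0 .288 0 0 0; 0 0 0 .288 0 0 0; .6 0 0 .288 0 0 0; .6 0 0 .288 0 0 0; .6 0 0 .288 0 0 0; .6 0 0 .288 0 0 0; .6 0 0 .288 0 0 0; .6 0 0 .288 0 0 0; .6 0 0 .288 0 0 0' 30
python3 -m inch '.6 0 0 -.12 0 0 0; .6 0 0 -.25 0 0 0; .6 0 0 -.25 0 0 0; .6 0 0 -.25 0 0 0; .6 0 0 -.25 0 0 0; .6 0 0 -.25 0 0 0'
python3 - <<'E'
from h import *
L=[]
for i in range(4):
    arm.grab_frame('side'); L.append(arm.get_state()['force'])
print(np.round(L,2), arm.get_state()['width'],arm.get_state()['eef_pos'])
rel([(.559,-.1825,.108,-.8)]); rel([(.559,-.1825,.108,0),(.559,-.1825,.0375,0)],(.559,-.1825,.108,-.8))
E
```

```text
t: 10.2
eef_pos: [0.4434, 0.0363, 0.0341]
ee_rot: [-3.141, 0.0, -1.599]
force: [-2.5, 1.2, 6.9]
width: 0.0615
t: 10.8
eef_pos: [0.4424, 0.0357, 0.1071]
ee_rot: [3.139, -0.001, -1.599]
force: [0.4, 0.4, -5.1]
width: 0.0617
[[-1.11 -0.17 -5.87]
 [-0.97 -0.37 -4.02]
 [ 0.53 -0.31 -5.77]
 [ 0.74  0.2  -4.24]] 0.061785410866982055 [0.44308267 0.03601734 0.10764998]
0.7171 -0.4069 -0.0012 0.0015 -0.0002 -0.7632
0.0000 0.0000 0.0000 0.0000 0.0000 -0.7639
0.0000 -0.0000 0.2350 0.0000 0.0000 -0.7639
```

About 5 N, so it is full too. I'll place it on bay_2, travelling a bit higher to clear the placed one.

```bash
python3 -m inch '.6 .2 -.11 -.12 0 0 -.2; .6 .717 -.407 -.12 0 0 -.763; .6 .717 -.407 -.12 0 0 -.763; .6 .717 -.407 -.12 0 0 -.763; .6 .717 -.407 -.12 0 0 -.763; .6 .717 -.407 -.12 0 0 -.763; .6 .717 -.407 -.12 0 0 -.763; .6 .717 -.407 -.12 0 0 -.763; .6 .717 -.407 -.12 0 0 -.763'; python3 -m inch '.6 0 0 0 0 0 -.764; .6 0 0 0 0 0 -.764; .6 0 0 0 0 0 -.764; .6 0 0 0 0 0 -.764; .6 0 0 0 0 0 -.764; .6 0 0 0 0 0 -.764; .6 0 0 0 0 0 -.764; .6 0 0 0 0 0 -.764'
python3 - <<'E'
from h import *
s=arm.get_state();print(s['eef_pos'],s['ee_rot'],s['force'])
rel([(.559,-.1825,.08,0),(.559,-.1825,.037,0)])
E
```

```text
t: 11.9
eef_pos: [0.5587, -0.1818, 0.1436]
ee_rot: [3.141, 0.001, -0.801]
force: [-0.2, 0.4, -4.0]
width: 0.061
t: 12.7
eef_pos: [0.5593, -0.1814, 0.1445]
ee_rot: [-3.142, -0.0, -0.001]
force: [-0.0, 0.4, -4.5]
width: 0.0615
[ 0.55925598 -0.18137568  0.14450259] [-3.14152951e+00 -9.27768489e-05 -1.05073595e-03] [-0.03445765  0.42140739 -4.53730009]
-0.0009 0.0038 0.2150 -0.0001 -0.0001 -0.0010
-0.0009 0.0038 0.3583 -0.0001 -0.0001 -0.0010
```

```bash
python3 -m inch '.6 0 .003 .12 0 0 0; .6 0 .003 .24 0 0 0; .6 0 .003 .32 0 0 0; .6 0 .003 .36 0 0 0; .6 0 .003 .362 0 0 0; .6 0 .003 .362 0 0 0; .12 0 .003 .362 0 0 0; .12 0 .003 .362 0 0 0; .12 0 .003 .362 0 0 0; .12 0 .003 .362 0 0 0; .12 0 .003 .362 0 0 0'; python3 -m inch '.12 0 0 -.1 0 0 0;.12 0 0 -.3 0 0 0; 0 -.1 0 -.5 0 0 0; 0 -.3 0 -.65 0 0 0; 0 -.45 0 -.8 0 0 0; 0 -.45 0 -.8 0 0 0; 0 -.45 0 -.8 0 0 0; 0 -.45 0 -.8 0 0 0'
cat >> h.py <<'E'
def looks(f):
    for c in caps(f,0):
        if np.max(c[5])<115 and .026<c[2]<.036 and c[1]<.12:
            print(np.round(c[:3],4),c[6].round(0))
            try: strip(f,c[:2])
            except Exception as e: print('nostrip')
E
python3 - <<'E'
from h import *
s=arm.get_state();print(s['eef_pos'],s['ee_rot'],s['force'])
f=grab('wrist'); save(f,'w6.png'); looks(f)
E
```

```text
t: 13.8
eef_pos: [0.5596, -0.1832, 0.0361]
ee_rot: [3.142, -0.001, -0.0]
force: [-0.5, -0.1, -0.9]
width: 0.0772
t: 14.6
eef_pos: [0.4243, -0.1833, 0.2781]
ee_rot: [3.142, -0.005, -0.0]
force: [1.1, 0.7, 0.0]
width: 0.0877
[ 0.42428875 -0.1832514   0.27807669] [ 3.14159019e+00 -5.34080314e-03 -1.16510878e-04] [1.11231361 0.67406815 0.03540616]
[ 0.5599 -0.0792  0.0323] [233.  64.]
strip yaw -0.020 centre [ 0.5742 -0.0776] size [0.0137 0.0298] inner end [ 0.5593 -0.0773] n 324
[ 0.5599 -0.1824  0.032 ] [320.  63.]
strip yaw -0.018 centre [ 0.5741 -0.1828] size [0.0131 0.0288] inner end [ 0.5597 -0.1826] n 326
[ 0.4638 -0.3067  0.0322] [415. 144.]
strip yaw -1.961 centre [ 0.4583 -0.3197] size [0.028  0.0139] inner end [ 0.4637 -0.3068] n 231
[ 0.4544 -0.1958  0.0318] [330. 151.]
strip yaw -1.419 centre [ 0.4515 -0.1984] size [0.0091 0.0118] inner end [ 0.4506 -0.1925] n 56
```

View pics/w6.png

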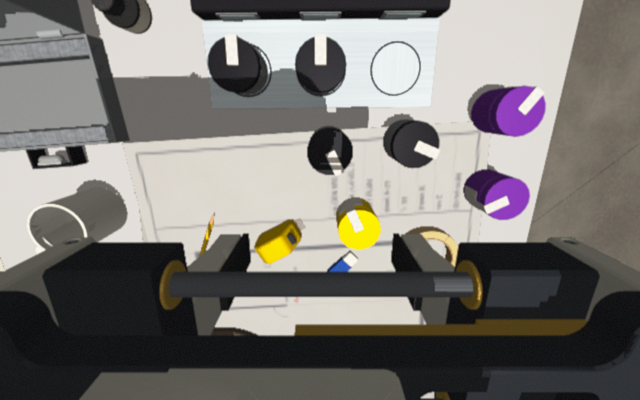

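Both canisters sit centred on their bays (image (233,64) and (320,63)), with strip yaw about -0.02. Next is the one at (0.4637,-0.3067), yaw -1.957.

```bash
python3 - <<'E'
from h import *
rel([(.4637,-.3067,.16,-.978)]); rel([(.4637,-.3067,.12,-1.957),(.4637,-.3067,.033,-1.957)],(.4637,-.3067,.16,-.978))
E
```

```text
0.1297 0.4122 0.3879 -0.0014 -0.0020 0.9337
0.0000 -0.0000 0.1333 0.0000 -0.0000 0.9349
0.0000 -0.0000 0.4233 0.0000 -0.0000 0.9349
```

```bash
python3 -m inch '0 .13 .412 .388 0 0 .934; 0 .13 .412 .388 0 0 .934; 0 .13 .412 .388 0 0 .934; 0 .13 .412 .388 0 0 .934; 0 .13 .412 .388 0 0 .934; 0 .13 .412 .388 0 0 .934; 0 .13 .412 .388 0 0 .934; 0 .13 .412 .388 0 0 .934; 0 .13 .412 .388 0 0 .934'; python3 -m inch '0 0 0 .133 0 0 .935; 0 0 0 .133 0 0 .935; 0 0 0 .133 0 0 .935; 0 0 0 .133 0 0 .935; 0 0 0 .133 0 0 .935; 0 0 0 .133 0 0 .935; 0 0 0 .133 0 0 .935; 0 0 0 .133 0 0 .935; 0 0 0 .133 0 0 .935'
python3 - <<'E'
from h import *
s=arm.get_state();print(s['eef_pos'],s['ee_rot'],s['force'])
rel([(.4637,-.3067,.033,-1.957)])
f=grab('side'); looks(f); save(f,'s7.png',(200,130,460,330),3)
E
```

```text
t: 15.55
eef_pos: [0.4633, -0.3066, 0.1575]
ee_rot: [3.14, 0.002, -0.976]
force: [0.0, -0.4, 0.1]
width: 0.0875
t: 16.45
eef_pos: [0.4635, -0.3066, 0.119]
ee_rot: [3.141, -0.0, -1.953]
force: [-0.5, -0.6, 0.3]
width: 0.0876
[ 0.46345216 -0.30664236  0.11902543] [ 3.14100785e+00 -4.12512586e-05 -1.95329694e+00] [-0.45124131 -0.6066126   0.33853485]
-0.0001 -0.0010 0.2868 0.0006 -0.0000 0.0035
[ 0.4484 -0.1928  0.0358] [344. 197.]
strip yaw -2.648 centre [ 0.439  -0.2029] size [0.0271 0.0095] inner end [ 0.451  -0.1965] n 30
```

View pics/s7.png

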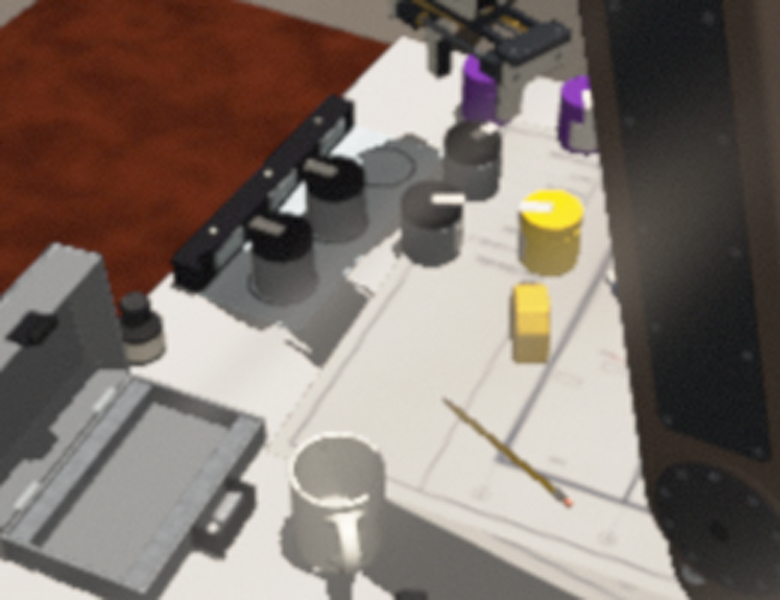

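The canister at crop (472,158) is still in its place, with the gripper above it.

```bash
python3 -m inch '0 0 0 .14 0 0 0; 0 0 0 .25 0 0 0; 0 0 0 .287 0 0 0; 0 0 0 .287 0 0 0; .6 0 0 .287 0 0 0; .6 0 0 .287 0 0 0; .6 0 0 .287 0 0 0; .6 0 0 .287 0 0 0; .6 0 0 .287 0 0 0; .6 0 0 .287 0 0 0; .6 0 0 .287 0 0 0' 30
python3 -m inch '.6 0 0 -.12 0 0 0; .6 0 0 -.25 0 0 0; .6 0 0 -.25 0 0 0; .6 0 0 -.25 0 0 0; .6 0 0 -.25 0 0 0; .6 0 0 -.25 0 0 0'
python3 - <<'E'
from h import *
L=[]
for i in range(4):
    arm.grab_frame('side'); L.append(arm.get_state()['force'])
print(np.round(L,2), arm.get_state()['width'],arm.get_state()['eef_pos'])
rel([(.559,-.287,.14,-.978)]); rel([(.559,-.287,.14,0),(.559,-.287,.0372,0)],(.559,-.287,.14,-.978))
E
```

```text
t: 17.6
eef_pos: [0.4638, -0.3069, 0.0344]
ee_rot: [-3.14, -0.0, -1.957]
force: [-1.9, 2.5, 7.7]
width: 0.0616
t: 18.2
eef_pos: [0.4626, -0.3065, 0.1072]
ee_rot: [3.14, -0.0, -1.957]
force: [0.3, 0.3, -1.1]
width: 0.0616
[[ 0.12 -0.22 -0.64]
 [-0.24 -0.37 -1.09]
 [-0.37 -0.76 -0.79]
 [ 0.55  0.25 -1.04]] 0.061148417880084856 [ 0.46311447 -0.30667075  0.10766078]
-0.1812 -0.2712 -0.1082 0.0012 0.0005 -0.9351
0.0000 0.0000 0.0000 0.0000 0.0000 -0.9339
0.0000 -0.0000 0.3427 0.0000 0.0000 -0.9339
```

About -0.9 N, so this one is empty and goes in the case. I'll locate the case channel from the side view, which is clear right now.

```bash
python3 - <<'E'
from h import *
f=grab('side'); P=cloud(f); save(f,'s8.png',(150,190,330,340),4)
reg=(P[...,0]>.42)&(P[...,0]<.75)&(P[...,1]>.08)&(P[...,1]<.42)&(f['range_z']>0)
rim=reg&(P[...,2]>.022)&(P[...,2]<.037)
n,lab,st,ce=cv2.connectedComponentsWithStats(rim.astype(np.uint8))
for i in range(1,n):
    if st[i,4]>60:
        W=P[lab==i]; r=cv2.minAreaRect(W[:,:2].astype(np.float32)); print(st[i],ce[i].round(0),np.round(r[0],4),np.round(r[1],4),r[2],W[:,2].mean().round(4))
fl=reg&(abs(P[...,2]-.0045)<.006)
im=f['img'].astype(int); fl&=(im.max(2)<140)
n,lab,st,ce=cv2.connectedComponentsWithStats(fl.astype(np.uint8))
for i in range(1,n):
    if st[i,4]>150:
        W=P[lab==i]; r=cv2.minAreaRect(W[:,:2].astype(np.float32)); print('floor',st[i],ce[i].round(0),np.round(r[0],4),np.round(r[1],4),r[2],W[:,2].mean().round(4))
hi=reg&(P[...,2]>.06)
W=P[hi]; print('lid',W.min(0),W.max(0))
for z in(.08,.12,.15): 
    W=P[reg&(abs(P[...,2]-z)<.006)]; print(z,W.mean(0),W.min(0),W.max(0))
E
```

```text
[ 194  249   95   81 2636] [238. 286.] [0.5319 0.2153] [0.2203 0.21  ] 4.570428371429443 0.0312
floor [173 298  77  37 344] [200. 314.] [0.5551 0.3226] [0.033  0.2204] 88.90044403076172 0.0031
lid [0.58097888 0.08023059 0.06000525] [0.66044112 0.32931362 0.18457915]
0.08 [0.63304447 0.21396381 0.07980826] [0.58491427 0.11451909 0.07401795] [0.65113586 0.32681113 0.08597701]
0.12 [0.61682407 0.23628295 0.11981423] [0.5870102  0.11729318 0.1140416 ] [0.64353191 0.32693042 0.12553229]
0.15 [0.61611124 0.28749088 0.15044575] [0.59191637 0.11841185 0.14406812] [0.64565551 0.32931362 0.15598533]
```

View pics/s8.png

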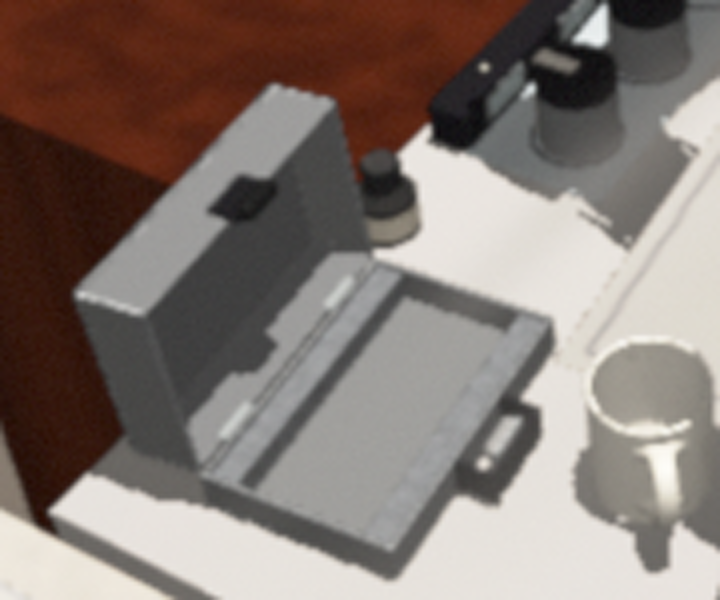

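```bash
python3 - <<'E'
from h import *
f=grab('side')
def q(L,z):
    o=[]
    for a,b in L:
        p=onz(f,150+a/4,190+b/4,z); o.append(p[:2]); print(p.round(4))
    return np.array(o)
print('rim');o=q([(553,322),(392,551),(377,266),(205,476)],.03); print(o.mean(0), o[0]-o[1],o[2]-o[3],o[2]-o[0])
print('foam inner');o=q([(513,327),(367,541),(400,286),(245,485)],.028); print(o.mean(0))
print('lid'); q([(150,312),(78,292),(337,103),(275,85)],.168)
E
```

```text
rim
[0.4577 0.1115 0.03  ]
[0.4445 0.3126 0.03  ]
[0.5907 0.1243 0.03  ]
[0.5784 0.3215 0.03  ]
[0.51780167 0.21748624] [ 0.0131957  -0.20115536] [ 0.01237438 -0.19713331] [0.13306618 0.01284123]
foam inner
[0.4797 0.1263 0.028 ]
[0.4629 0.3127 0.028 ]
[0.5673 0.1309 0.028 ]
[0.5536 0.3141 0.028 ]
[0.51585174 0.22099728]
lid
[0.5908 0.3195 0.168 ]
[0.6383 0.327  0.168 ]
[0.6058 0.1206 0.168 ]
[0.6521 0.1251 0.168 ]
```

```bash
python3 - <<'E'
from h import *
rel([(.48,-.07,.25,-2.5)]); rel([(.5,.10,.28,-3.07)],(.48,-.07,.25,-2.5))
E
```

```text
-0.7518 0.2461 -0.4735 0.0007 -0.0003 0.5183
-0.3925 0.4141 -0.1000 -0.0000 -0.0000 0.5443
```

```bash
python3 -m inch '.6 -.1 .03 -.2 0 0 .1; .6 -.752 .246 -.473 0 0 .518; .6 -.752 .246 -.473 0 0 .518; .6 -.752 .246 -.473 0 0 .518; .6 -.752 .246 -.473 0 0 .518; .6 -.752 .246 -.473 0 0 .518; .6 -.752 .246 -.473 0 0 .518; .6 -.752 .246 -.473 0 0 .518; .6 -.752 .246 -.473 0 0 .518'; python3 -m inch '.6 -.392 .414 -.1 0 0 .544; .6 -.392 .414 -.1 0 0 .544; .6 -.392 .414 -.1 0 0 .544; .6 -.392 .414 -.1 0 0 .544; .6 -.392 .414 -.1 0 0 .544; .6 -.392 .414 -.1 0 0 .544; .6 -.392 .414 -.1 0 0 .544'
python3 - <<'E'
from h import *
s=arm.get_state();print(s['eef_pos'],s['ee_rot'],s['force'])
f=grab('wrist'); save(f,'w9.png'); looks(f)
E
```

```text
t: 19.4
eef_pos: [0.4796, -0.0703, 0.2496]
ee_rot: [3.141, -0.001, -2.5]
force: [-0.6, -0.2, -1.7]
width: 0.0615
t: 20.1
eef_pos: [0.4997, 0.0985, 0.2794]
ee_rot: [-3.141, -0.002, -3.069]
force: [0.3, -0.7, -0.4]
width: 0.0615
[0.49968588 0.09846652 0.27938706] [-3.14074950e+00 -1.62734574e-03 -3.06942117e+00] [ 0.33574176 -0.66983105 -0.41886313]
[ 0.4527 -0.1921  0.0326] [ 94. 119.]
strip yaw -2.700 centre [ 0.4417 -0.2009] size [0.0291 0.014 ] inner end [ 0.4549 -0.1946] n 268
[ 0.5591 -0.1803  0.0342] [115. 199.]
strip yaw 0.006 centre [ 0.5738 -0.1848] size [0.0139 0.0289] inner end [ 0.5594 -0.1848] n 197
[ 0.5592 -0.0768  0.0333] [191. 204.]
strip yaw 0.019 centre [ 0.5739 -0.0798] size [0.0288 0.014 ] inner end [ 0.5595 -0.0801] n 196
```

View pics/w9.png

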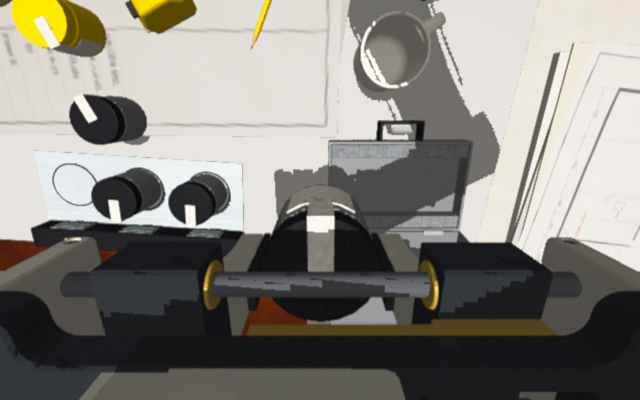

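The case front rim runs from (330,141) to (472,140), and the channel spans rows 159–213.

```bash
python3 - <<'E'
from h import *
f=grab('wrist'); P=cloud(f); save(f,'w9z.png',(310,110,500,250),4)
a=onz(f,330,141,.03);b=onz(f,472,140,.03); print('front corners',a,b,np.hypot(*(a-b)[:2]),'yaw',np.arctan2(-(b-a)[0],(b-a)[1]))
m=(a+b)/2; y=np.arctan2(-(b-a)[0],(b-a)[1]); print('centre',m[:2]+.069*np.array([np.cos(y),np.sin(y)]))
for u in (400,430,455):
    print(u,[tuple(P[v,u].round(3)) for v in range(136,246,6)])
E
```

```text
front corners [0.46218102 0.10922621 0.03      ] [0.44631304 0.31028993 0.03      ] 0.2016889067103796 yaw 0.07875690126001475
centre [0.52303315 0.21518668]
400 [(np.float64(0.45), np.float64(0.216), np.float64(-0.002)), (np.float64(0.456), np.float64(0.208), np.float64(0.031)), (np.float64(0.465), np.float64(0.211), np.float64(0.026)), (np.float64(0.474), np.float64(0.212), np.float64(0.028)), (np.float64(0.486), np.float64(0.221), np.float64(0.004)), (np.float64(0.495), np.float64(0.222), np.float64(0.003)), (np.float64(0.505), np.float64(0.224), np.float64(0.003)), (np.float64(0.514), np.float64(0.225), np.float64(0.003)), (np.float64(0.524), np.float64(0.227), np.float64(0.003)), (np.float64(0.534), np.float64(0.228), np.float64(0.003)), (np.float64(0.544), np.float64(0.23), np.float64(0.004)), (np.float64(0.554), np.float64(0.231), np.float64(0.004)), (np.float64(0.564), np.float64(0.233), np.float64(0.004)), (np.float64(0.568), np.float64(0.229), np.float64(0.021)), (np.float64(0.576), np.float64(0.228), np.float64(0.027)), (np.float64(0.586), np.float64(0.23), np.float64(0.02
[... 1716 characters left out ...]
oat64(0.508), np.float64(0.311), np.float64(0.004)), (np.float64(0.518), np.float64(0.313), np.float64(0.004)), (np.float64(0.527), np.float64(0.315), np.float64(0.005)), (np.float64(0.536), np.float64(0.316), np.float64(0.007)), (np.float64(0.545), np.float64(0.316), np.float64(0.011)), (np.float64(0.554), np.float64(0.317), np.float64(0.013)), (np.float64(0.561), np.float64(0.314), np.float64(0.023)), (np.float64(0.569), np.float64(0.313), np.float64(0.028)), (np.float64(0.579), np.float64(0.315), np.float64(0.029)), (np.float64(0.587), np.float64(0.314), np.float64(0.035)), (np.float64(0.598), np.float64(0.318), np.float64(0.032)), (np.float64(0.46), np.float64(0.141), np.float64(0.351))]
```

View pics/w9z.png

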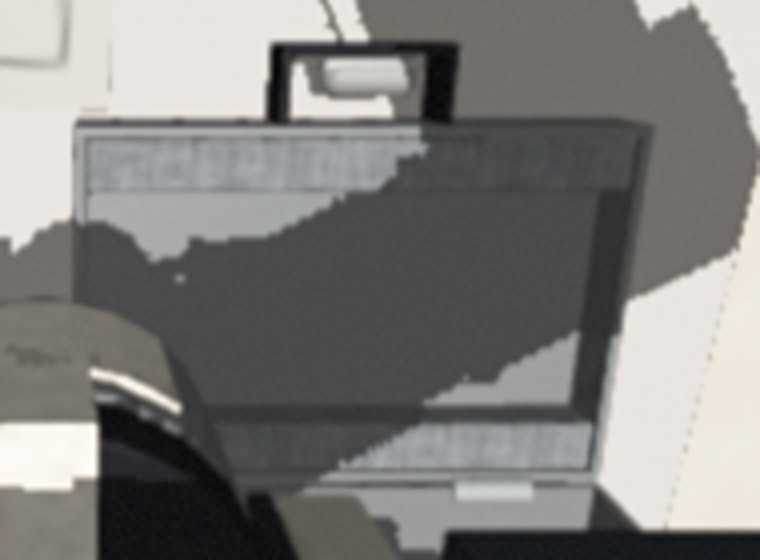

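The case centre is about (0.522,0.216) with yaw 0.08. The empty goes in the +y half of the channel at (0.518,0.262).

```bash
python3 - <<'E'
from h import *
rel([(.5182,.262,.2,-3.06),(.5182,.262,.0395,-3.06)])
E
```

```text
-0.1004 0.5396 0.2656 -0.0004 -0.0009 -0.0099
-0.1009 0.5398 0.8006 -0.0004 -0.0009 -0.0099
```

```bash
python3 -m inch '.6 -.1 .54 .1 0 0 -.01; .6 -.1 .54 .1 0 0 -.01; .6 -.1 .54 .2 0 0 -.01; .6 -.1 .54 .265 0 0 -.01; .6 -.1 .54 .265 0 0 -.01; .6 -.1 .54 .4 0 0 -.01; .6 -.1 .54 .55 0 0 -.01; .6 -.1 .54 .68 0 0 -.01; .6 -.1 .54 .76 0 0 -.01; .6 -.1 .54 .795 0 0 -.01; .6 -.1 .54 .795 0 0 -.01'
python3 - <<'E'
from h import *
s=arm.get_state();print(s['eef_pos'],s['ee_rot'],s['force'])
f=grab('side'); save(f,'s10.png',(150,150,410,350),3)
E
```

```text
t: 21.3
eef_pos: [0.5181, 0.2624, 0.0411]
ee_rot: [-3.14, -0.001, -3.06]
force: [0.0, -0.0, -1.5]
width: 0.0613
[0.51814548 0.26237226 0.04109063] [-3.14009775e+00 -1.46076322e-03 -3.05960627e+00] [ 0.01725102 -0.00283626 -1.53059211]
```

View pics/s10.png

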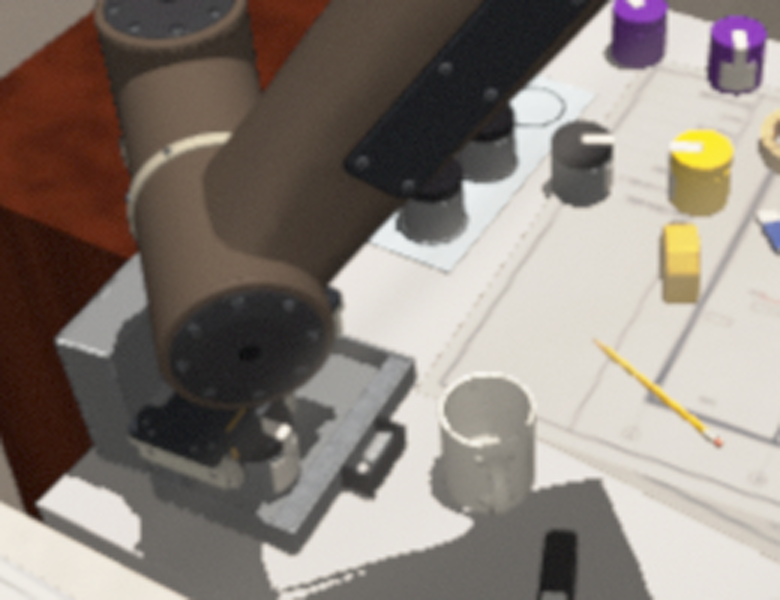

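The canister hangs in the +y half of the channel, about 3 mm above the floor. I'll lower it, release, and rise.

```bash
python3 -m inch '.6 0 0 .009 0 0 0; .6 0 0 .009 0 0 0; .12 0 0 .009 0 0 0; .12 0 0 .009 0 0 0; .12 0 0 .009 0 0 0; .12 0 0 .009 0 0 0; .12 0 0 .009 0 0 0; .12 0 0 -.1 0 0 0; .12 0 0 -.25 0 0 0'; python3 -m inch '0 .1 0 -.16 0 0 0; 0 .1 -.3 -.3 0 0 0; 0 .1 -.5 -.5 0 0 0; 0 .1 -.8 -.5 0 0 0; 0 .1 -.8 -.5 0 0 0; 0 .1 -.8 -.5 0 0 0; 0 .1 -.8 -.5 0 0 0; 0 .1 -.8 -.5 0 0 0'
python3 - <<'E'
from h import *
s=arm.get_state();print(s['eef_pos'],s['ee_rot'],s['force'])
f=grab('wrist'); save(f,'w11.png'); looks(f); caps(f,1,.070)
E
```

```text
t: 22.25
eef_pos: [0.5167, 0.2624, 0.1152]
ee_rot: [-3.138, -0.005, -3.059]
force: [1.4, 0.9, 0.0]
width: 0.0768
t: 23.05
eef_pos: [0.5084, 0.0203, 0.2677]
ee_rot: [3.141, 0.002, -3.062]
force: [0.3, 0.6, 0.5]
width: 0.0876
[0.50836679 0.02027083 0.26772797] [ 3.14112012e+00  1.74108880e-03 -3.06192152e+00] [0.33162144 0.56043638 0.5055151 ]
[ 0.4526 -0.1928  0.0323] [150. 115.]
strip yaw -2.717 centre [ 0.4413 -0.2006] size [0.0299 0.014 ] inner end [ 0.4549 -0.1945] n 297
[ 0.5588 -0.1814  0.0333] [166. 197.]
strip yaw 0.008 centre [ 0.5736 -0.1838] size [0.0289 0.0141] inner end [ 0.5591 -0.1839] n 211
[ 0.5594 -0.0771  0.0331] [245. 203.]
strip yaw -0.034 centre [ 0.5736 -0.079 ] size [0.0135 0.03  ] inner end [ 0.5586 -0.0785] n 206
c 0.3460 -0.2340 r 0.0311 yaw 0.370 L 0.0131 z 0.0657 [252. 238.   0.] [101.  17.] 409
c 0.3493 0.1753 r 0.0357 yaw nan L 0.0000 z 0.0699 [91. 89. 83.] [487.  38.] 0
c 0.3579 0.1582 r 0.0365 yaw nan L 0.0000 z 0.0700 [92. 90. 84.] [436.  59.] 0
c 0.4524 -0.1916 r 0.0313 yaw -2.513 L 0.0146 z 0.0656 [44. 42. 46.] [149. 115.] 344
c 0.5178 0.2619 r 0.0325 yaw nan L 0.0000 z 0.0697 [20. 20. 21.] [503. 194.] 0
c 0.5582 -0.1795 r 0.0321 yaw -0.317 L 0.0145 z 0.0683 [39. 39. 43.] [166. 198.] 262
c 0.5584 -0.0765 r 0.0323 yaw -0.235 L 0.0145 z 0.0684 [43. 42. 45.] [244. 204.] 247
```

View pics/w11.png

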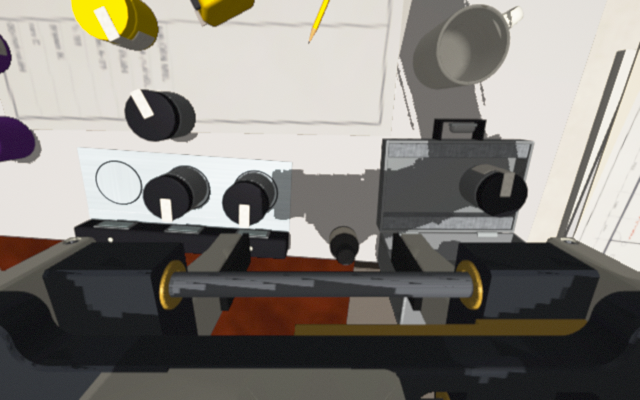

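The empty stands in the channel at (500,190), with its top at 0.070 m. The last canister is at (0.4538,-0.1943), yaw -2.70.

```bash
python3 - <<'E'
from h import *
rel([(.4538,-.1943,.13,-2.70),(.4538,-.1943,.033,-2.70)])
E
```

```text
0.2384 -0.7023 0.4557 0.0004 0.0006 -0.3449
0.2386 -0.7025 0.7791 0.0004 0.0006 -0.3449
```

```bash
python3 -m inch '0 .238 -.702 .456 0 0 -.345; 0 .238 -.702 .456 0 0 -.345; 0 .238 -.702 .456 0 0 -.345; 0 .238 -.702 .456 0 0 -.345; 0 .238 -.702 .456 0 0 -.345; 0 .238 -.702 .456 0 0 -.345; 0 .238 -.702 .456 0 0 -.345; 0 .238 -.702 .456 0 0 -.345'
python3 - <<'E'
from h import *
s=arm.get_state();print(s['eef_pos'],s['ee_rot'],s['force'])
rel([(.4538,-.1943,.033,-2.70)])
f=grab('wrist'); save(f,'w12.png')
E
```

```text
t: 23.9
eef_pos: [0.455, -0.193, 0.1299]
ee_rot: [3.142, -0.0, -2.697]
force: [-0.1, 0.5, 0.1]
width: 0.0876
[ 0.45499193 -0.19297629  0.12994478] [ 3.14154928e+00 -2.97705699e-04 -2.69718626e+00] [-0.12994103  0.5113123   0.1040181 ]
0.0054 -0.0023 0.3232 0.0000 -0.0003 0.0027
```

View pics/w12.png

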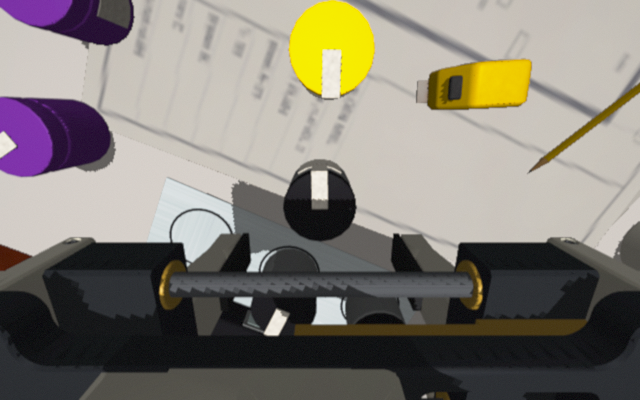

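```bash
python3 - <<'E'
from h import *
f=grab('wrist'); looks(f); print(pt(f,320,220))
E
```

```text
[ 0.4527 -0.196   0.0318] [319. 204.]
strip yaw -2.673 centre [ 0.4375 -0.2031] size [0.0237 0.013 ] inner end [ 0.448  -0.1978] n 453
[ 0.5617 -0.1805  0.0327] [282. 313.]
strip yaw 0.059 centre [ 0.578  -0.1825] size [0.0313 0.0135] inner end [ 0.5624 -0.1834] n 341
[ 0.46467545 -0.18937903  0.06551673]
```

It measures (0.453,-0.195) and the tool is over it. I'll grasp and weigh.

```bash
python3 -m inch '0 .005 0 .14 0 0 0; 0 .005 0 .25 0 0 0; 0 .005 0 .323 0 0 0; 0 .005 0 .323 0 0 0; 0 .005 0 .323 0 0 0; .6 .005 0 .323 0 0 0; .6 .005 0 .323 0 0 0; .6 .005 0 .323 0 0 0; .6 .005 0 .323 0 0 0; .6 .005 0 .323 0 0 0; .6 .005 0 .323 0 0 0; .6 .005 0 .323 0 0 0' 30
python3 -m inch '.6 0 0 -.12 0 0 0; .6 0 0 -.25 0 0 0; .6 0 0 -.35 0 0 0; .6 0 0 -.35 0 0 0; .6 0 0 -.35 0 0 0; .6 0 0 -.35 0 0 0; .6 0 0 -.35 0 0 0'
python3 - <<'E'
from h import *
L=[]
for i in range(4):
    arm.grab_frame('side'); L.append(arm.get_state()['force'])
print(np.round(L,2), arm.get_state()['width'],arm.get_state()['eef_pos'],arm.get_state()['ee_rot'])
E
```

```text
t: 25.2
eef_pos: [0.4534, -0.1945, 0.0338]
ee_rot: [-3.141, 0.001, -2.697]
force: [-1.2, 2.6, 6.7]
width: 0.0614
t: 25.9
eef_pos: [0.4521, -0.1944, 0.1368]
ee_rot: [3.14, -0.002, -2.698]
force: [-0.5, 0.5, -1.1]
width: 0.0612
[[ 0.03  0.09 -0.25]
 [-0.44 -0.08 -1.03]
 [ 0.44 -0.65 -0.97]
 [ 0.34  0.91 -0.96]] 0.06158710446557164 [ 0.45266243 -0.19441474  0.13738343] [ 3.14096603e+00 -1.26608210e-03 -2.69756608e+00]
```

About -1 N, so it is empty as well. It goes in the -y half of the channel at (0.526,0.163).

```bash
python3 - <<'E'
from h import *
rel([(.49,-.02,.2,-3.06)]); rel([(.5262,.163,.15,-3.06),(.5262,.163,.039,-3.06)],(.49,-.02,.2,-3.06))
E
```

```text
-0.3619 0.4717 -0.2089 0.0004 -0.0013 0.3461
-0.1700 0.5981 0.1667 0.0000 0.0000 0.0000
-0.1700 0.5981 0.5367 0.0000 0.0000 0.0000
```

```bash
python3 -m inch '.6 -.1 .13 -.2 0 0 .1; .6 -.362 .472 -.209 0 0 .346; .6 -.362 .472 -.209 0 0 .346; .6 -.362 .472 -.209 0 0 .346; .6 -.362 .472 -.209 0 0 .346; .6 -.362 .472 -.209 0 0 .346; .6 -.362 .472 -.209 0 0 .346'; python3 -m inch '.6 -.17 .598 .05 0 0 0; .6 -.17 .598 .05 0 0 0; .6 -.17 .598 .05 0 0 0; .6 -.17 .598 .167 0 0 0; .6 -.17 .598 .167 0 0 0; .6 -.17 .598 .167 0 0 0; .6 -.17 .598 .167 0 0 0'
python3 - <<'E'
from h import *
s=arm.get_state();print(s['eef_pos'],s['ee_rot'],s['force'])
rel([(.5262,.163,.0385,-3.06)])
f=grab('wrist'); save(f,'w13.png')
E
```

```text
t: 26.8
eef_pos: [0.4898, -0.0202, 0.2003]
ee_rot: [-3.141, -0.001, -3.059]
force: [0.6, -1.1, -0.8]
width: 0.0612
t: 27.5
eef_pos: [0.5266, 0.1616, 0.1509]
ee_rot: [-3.141, -0.0, -3.061]
force: [0.6, -0.1, -1.0]
width: 0.0617
[0.5266144  0.16160074 0.15092333] [-3.14112674e+00 -1.20285156e-04 -3.06111065e+00] [ 0.63543752 -0.08096483 -1.02091531]
0.0010 0.0049 0.3747 -0.0004 -0.0001 -0.0011
```

View pics/w13.png

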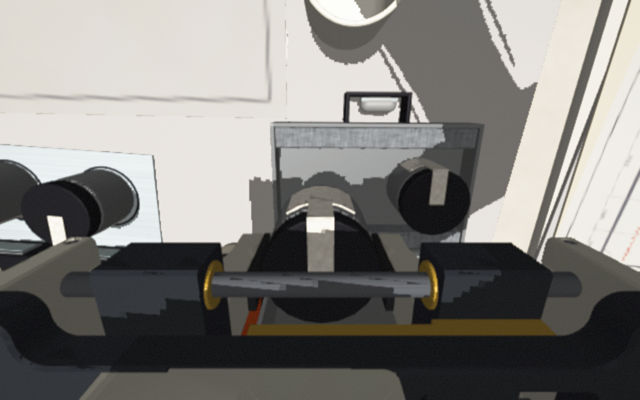

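The held canister is over the free half of the channel. I'll lower it and release.

```bash
python3 -m inch '.6 0 .005 .12 0 0 0; .6 0 .005 .24 0 0 0; .6 0 .005 .33 0 0 0; .6 0 .005 .372 0 0 0; .6 0 .005 .376 0 0 0; .6 0 .005 .376 0 0 0; .15 0 .005 .376 0 0 0; .15 0 .005 .376 0 0 0; .15 0 .005 .376 0 0 0; .15 0 .005 .376 0 0 0; .15 0 .005 .376 0 0 0'; python3 -m inch '.15 0 0 -.1 0 0 0; .15 0 0 -.25 0 0 0; .1 .1 0 -.4 0 0 0; 0 .1 -.3 -.55 0 0 0; 0 .1 -.5 -.7 0 0 0; 0 .1 -.5 -.7 0 0 0; 0 .1 -.5 -.7 0 0 0; 0 .1 -.5 -.7 0 0 0'
python3 - <<'E'
from h import *
s=arm.get_state();print(s['eef_pos'],s['ee_rot'],s['force'])
f=grab('wrist'); save(f,'w14.png'); looks(f); caps(f,1,.070)
g=grab('side'); save(g,'s14.png',(150,150,410,350),3)
E
```

```text
t: 28.65
eef_pos: [0.5264, 0.1647, 0.0381]
ee_rot: [3.141, 0.0, -3.06]
force: [-0.6, 1.0, -0.5]
width: 0.0744
t: 29.45
eef_pos: [0.5096, 0.0106, 0.2506]
ee_rot: [3.141, 0.004, -3.062]
force: [0.4, 0.5, -0.8]
width: 0.0873
[0.50961597 0.01055473 0.2505908 ] [ 3.14098654  0.00441578 -3.06229792] [ 0.38831459  0.52940012 -0.78170032]
[ 0.5595 -0.1803  0.0337] [167. 201.]
strip yaw -0.012 centre [ 0.574  -0.1836] size [0.014  0.0304] inner end [ 0.5588 -0.1835] n 234
[ 0.559  -0.0781  0.0331] [249. 207.]
strip yaw -0.007 centre [ 0.5737 -0.0786] size [0.0298 0.0131] inner end [ 0.5588 -0.0785] n 231
c 0.3458 -0.2338 r 0.0306 yaw 0.345 L 0.0132 z 0.0657 [252. 238.   0.] [98. 15.] 466
c 0.3496 0.1757 r 0.0358 yaw nan L 0.0000 z 0.0701 [93. 91. 84.] [506.  33.] 0
c 0.3571 0.1581 r 0.0366 yaw nan L 0.0000 z 0.0701 [93. 90. 84.] [451.  55.] 0
c 0.5256 0.1638 r 0.0319 yaw nan L 0.0000 z 0.0697 [20. 20. 21.] [440. 198.] 0
c 0.5176 0.2616 r 0.0325 yaw nan L 0.0000 z 0.0697 [20. 20. 21.] [519. 198.] 3
c 0.5585 -0.1791 r 0.0325 yaw -0.307 L 0.0152 z 0.0684 [40. 39. 43.] [166. 201.] 285
c 0.5581 -0.0770 r 0.0321 yaw -0.182 L 0.0152 z 0.0685 [41. 41. 44.] [248. 207.] 285
```

View pics/w14.png

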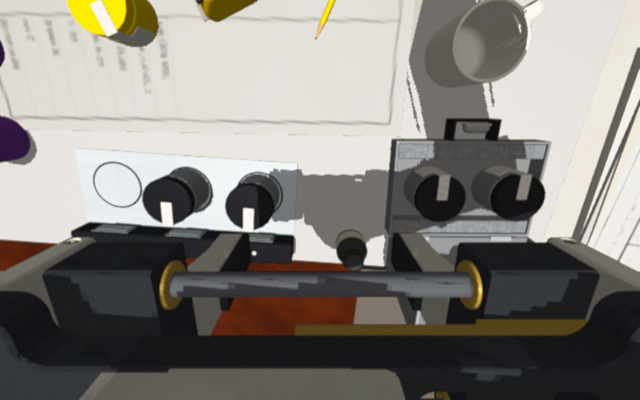

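View pics/s14.png

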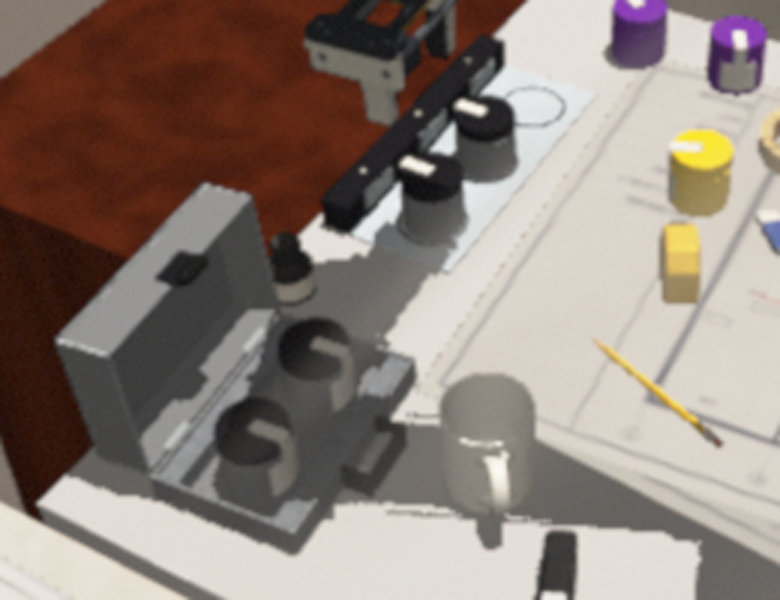

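Both empties stand in the channel at (440,193) and (517,193), with tops at 0.070 m. The two full ones are in their bays. Before closing the lid I'll check the space behind it.

```bash
python3 - <<'E'
from h import *
for n in('side','scene','wrist'):
    f=grab(n); P=cloud(f); m=(f['range_z']>0)&(P[...,0]>.655)&(P[...,0]<.9)&(P[...,1]>.05)&(P[...,1]<.4)
    W=P[m]; print(n,len(W)); 
    if len(W): print(W[:,2].max(), [(a, W[(abs(W[:,0]-a)<.0125)][:,2].max().round(3) if (abs(W[:,0]-a)<.0125).any() else None) for a in np.arange(.66,.9,.025).round(3)])
f=grab('scene'); save(f,'sc15.png',(150,120,350,280),4); P=cloud(f)
m=(f['range_z']>0)&(P[...,0]>.56)&(P[...,0]<.75)&(P[...,1]>.1)&(P[...,1]<.36)&(P[...,2]>.05)
W=P[m]
for z in (.06,.1,.14,.16,.175): 
    q=W[abs(W[:,2]-z)<.006]; print(z,len(q),np.median(q,0).round(4) if len(q) else None)
rel([(.58,.1,.3,-3.06),(.70,.231,.25,-3.06),(.70,.231,.15,-3.06)])
E
```

```text
side 1328
0.1683838678161007 [(np.float64(0.66), np.float64(0.168)), (np.float64(0.685), np.float64(-0.009)), (np.float64(0.71), np.float64(-0.009)), (np.float64(0.735), np.float64(-0.008)), (np.float64(0.76), np.float64(-0.008)), (np.float64(0.785), np.float64(-0.008)), (np.float64(0.81), np.float64(-0.007)), (np.float64(0.835), np.float64(-0.006)), (np.float64(0.86), np.float64(-0.007)), (np.float64(0.885), np.float64(-0.005))]
scene 574
0.16401619136776435 [(np.float64(0.66), np.float64(0.164)), (np.float64(0.685), np.float64(-0.013)), (np.float64(0.71), np.float64(-0.013)), (np.float64(0.735), np.float64(-0.013)), (np.float64(0.76), np.float64(-0.012)), (np.float64(0.785), np.float64(-0.012)), (np.float64(0.81), np.float64(-0.011)), (np.float64(0.835), np.float64(-0.013)), (np.float64(0.86), np.float64(-0.012)), (np.float64(0.885), np.float64(-0.012))]
wrist 900
0.1346328690574498 [(np.float64(0.66), np.float64(0.135)), (np.float64(0.685), np.float64(-0.014)), (np.float64(0.71), None), (np.float64(0.735), np.float64(-0.014)), (np.float64(0.76), np.float64(-0.014)), (np.float64(0.785), np.float64(-0.014)), (np.float64(0.81), None), (np.float64(0.835), None), (np.float64(0.86), None), (np.float64(0.885), None)]
0.06 245 [0.6407 0.2281 0.06  ]
0.1 251 [0.6439 0.2256 0.0996]
0.14 139 [0.645  0.2288 0.1372]
0.16 326 [0.6334 0.2396 0.1644]
0.175 65 [0.5883 0.2236 0.1745]
-0.2619 0.2683 -0.1773 -0.0003 -0.0015 0.0010
-0.6969 0.6705 -0.0114 -0.0003 -0.0015 0.0010
-0.6974 0.6706 0.3219 -0.0003 -0.0015 0.0010
```

View pics/sc15.png

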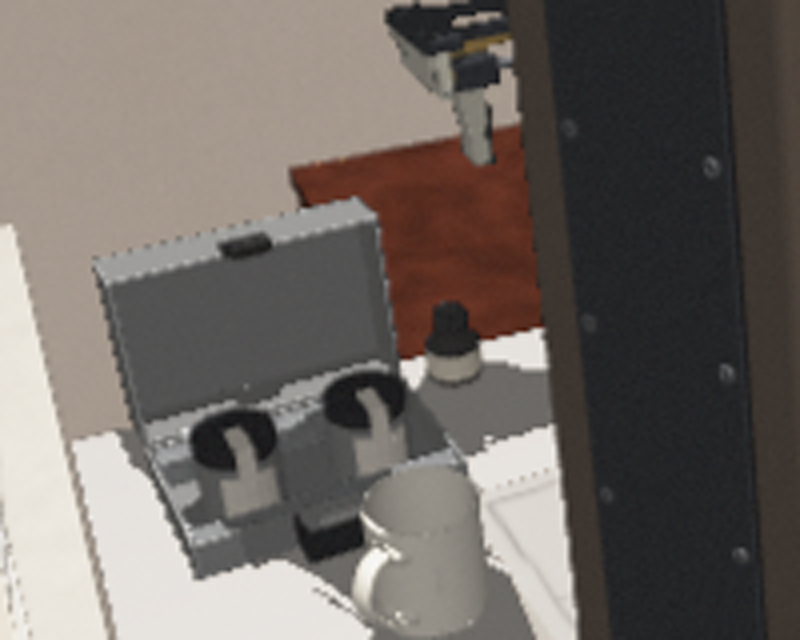

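Behind the lid is only the low surface at z≈-0.01, so it is clear. The lid stands at about 90°. I'll go over the top with the fingers closed and down behind it.

```bash
python3 -m inch '1 -.262 .268 -.177 0 0 0; 1 -.262 .268 -.177 0 0 0; 1 -.262 .268 -.177 0 0 0; 1 -.697 .67 -.1 0 0 0; 1 -.697 .67 -.1 0 0 0; 1 -.697 .67 -.1 0 0 0; 1 -.697 .67 -.1 0 0 0; 1 -.697 .67 -.1 0 0 0; 1 -.697 .67 -.1 0 0 0; 1 -.697 .67 -.1 0 0 0'
python3 -m inch '1 0 0 .1 0 0 0; 1 0 0 .25 0 0 0; 1 0 0 .4 0 0 0; 1 0 0 .4 0 0 0; 1 0 0 .4 0 0 0'
python3 - <<'E'
from h import *
s=arm.get_state();print(s['eef_pos'],s['ee_rot'],s['force'])
rel([(.655,.2275,.15,-3.06)])
for n in ('side','scene'):
    f=grab(n); save(f,n+'16.png',(150,120,350,280),4)
E
```

```text
t: 30.75
eef_pos: [0.7001, 0.2301, 0.2776]
ee_rot: [-3.141, -0.001, -3.059]
force: [-0.4, -0.1, 0.9]
width: 0.0131
t: 31.25
eef_pos: [0.7008, 0.2294, 0.1594]
ee_rot: [-3.141, 0.0, -3.06]
force: [0.8, 0.6, 1.1]
width: 0.0003
[0.70078648 0.2294407  0.15936226] [-3.14072952e+00  4.47461017e-04 -3.05975512e+00] [0.79423431 0.59306303 1.05107372]
0.1527 0.0061 0.0311 -0.0008 0.0004 0.0002
```

View pics/scene16.png

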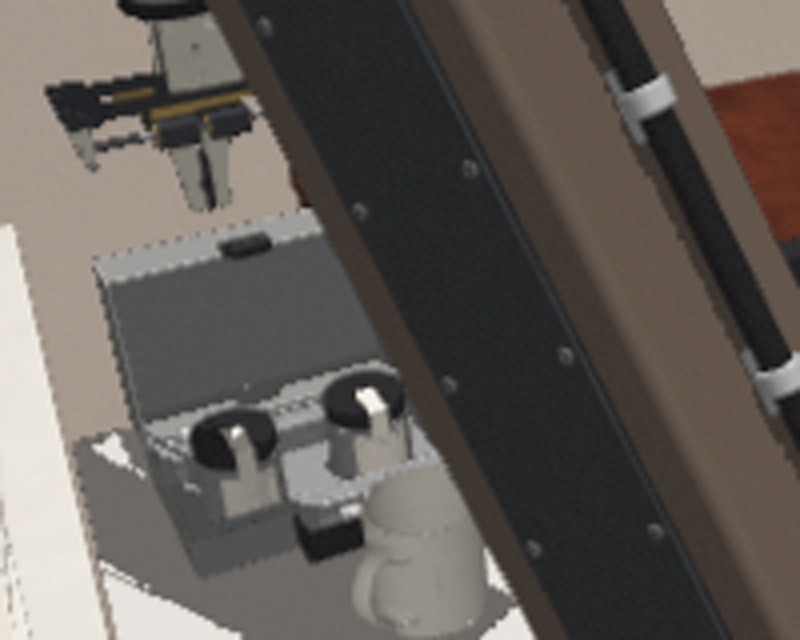

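View pics/side16.png

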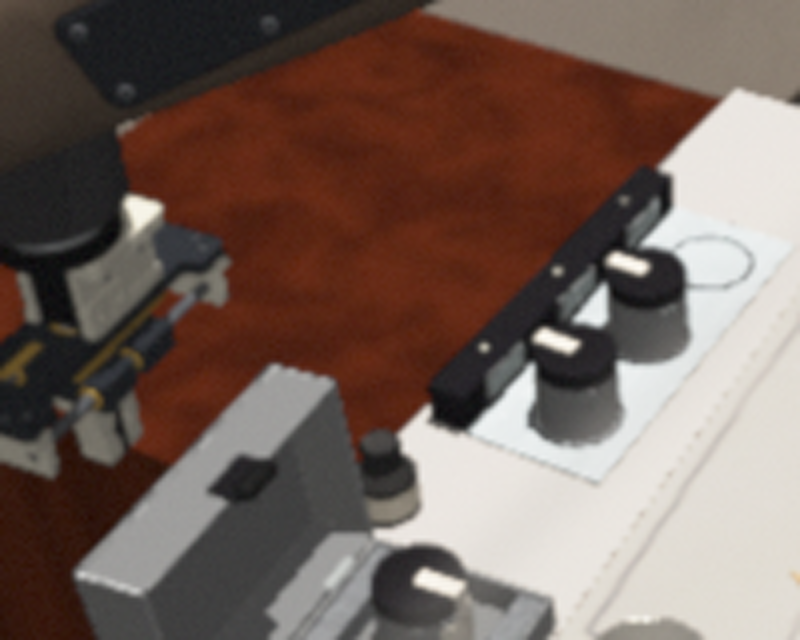

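```bash
python3 -m inch '1 0 0 .048 0 0 0; 1 .08 0 .048 0 0 0; 1 .12 0 .048 0 0 0; 1 .16 0 .048 0 0 0; 1 .19 0 .04 0 0 0; 1 .23 0 .027 0 0 0; 1 .27 0 .016 0 0 0; 1 .325 0 .012 0 0 0; 1 .38 0 .011 0 0 0; 1 .435 0 .022 0 0 0; 1 .494 0 .038 0 0 0'
python3 - <<'E'
from h import *
s=arm.get_state();print(s['eef_pos'],s['ee_rot'],s['force'])
for n in ('side','scene'):
    f=grab(n); save(f,n+'17.png',(130,140,350,320),3)
E
```

```text
t: 32.45
eef_pos: [0.5517, 0.2177, 0.1467]
ee_rot: [3.141, 0.0, -3.06]
force: [1.1, 1.7, 0.4]
width: 0.0006
[0.55172145 0.21774361 0.14667924] [ 3.14140583e+00  2.42795522e-05 -3.05990843e+00] [1.13026339 1.71256673 0.3599336 ]
```

View pics/scene17.png

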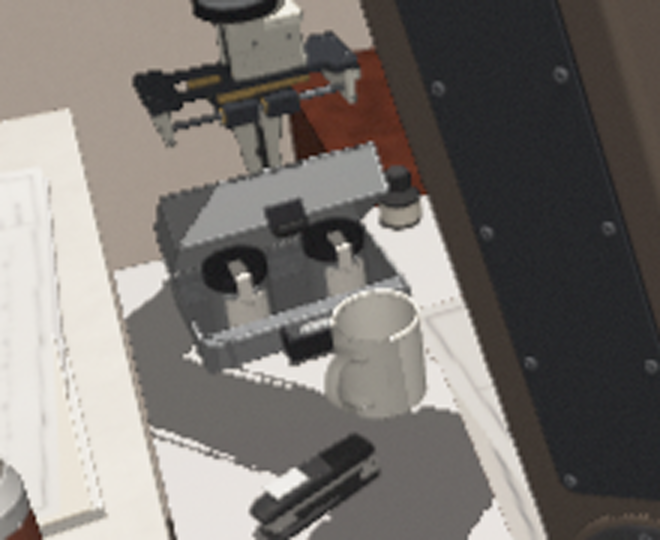

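View pics/side17.png

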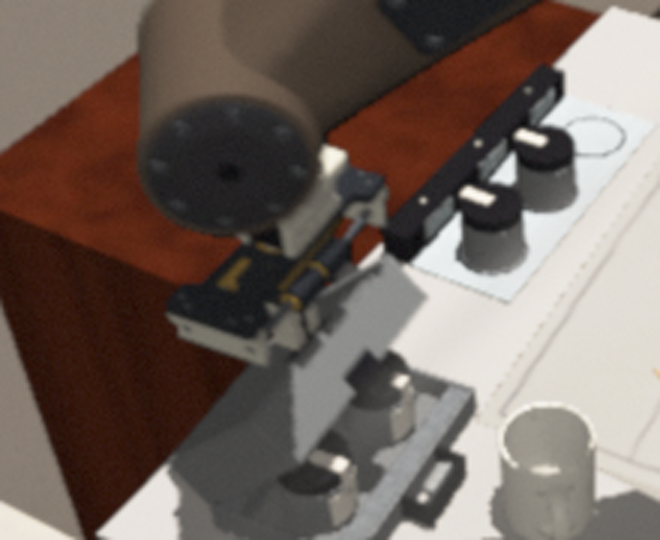

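The lid is swinging over at about 45° and the canisters inside stay standing. I'll continue down to about 0.14 rad.

```bash
python3 -m inch '1 .055 0 .024 0 0 0; 1 .109 0 .052 0 0 0; 1 .135 0 .074 0 0 0; 1 .159 0 .096 0 0 0; 1 .187 0 .122 0 0 0; 1 .205 0 .143 0 0 0; 1 .222 0 .164 0 0 0; 1 .222 0 .164 0 0 0'
python3 - <<'E'
from h import *
s=arm.get_state();print(s['eef_pos'],s['ee_rot'],s['force'])
for n in ('side','scene'):
    f=grab(n); save(f,n+'18.png',(130,140,350,320),3)
E
```

```text
t: 33.35
eef_pos: [0.4855, 0.212, 0.0962]
ee_rot: [-3.141, -0.002, -3.06]
force: [0.6, 0.2, 0.0]
width: 0.0002
[0.4855008  0.21197836 0.09620115] [-3.14054104e+00 -1.75500228e-03 -3.05986925e+00] [0.6356423  0.24530129 0.04948426]
```

View pics/scene18.png

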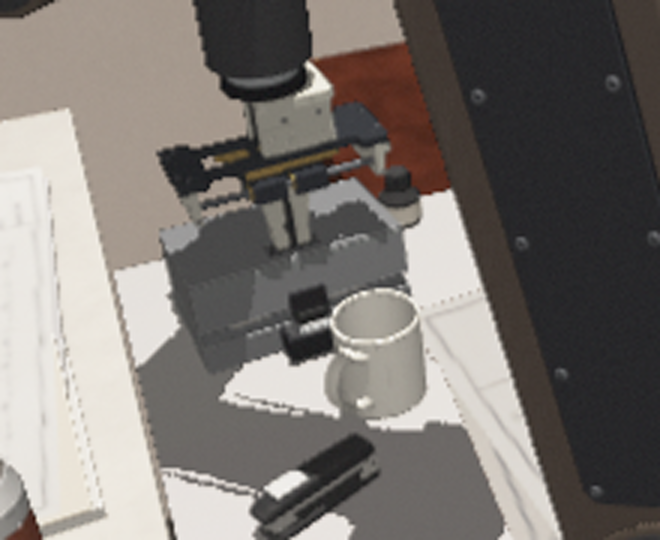

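View pics/side18.png

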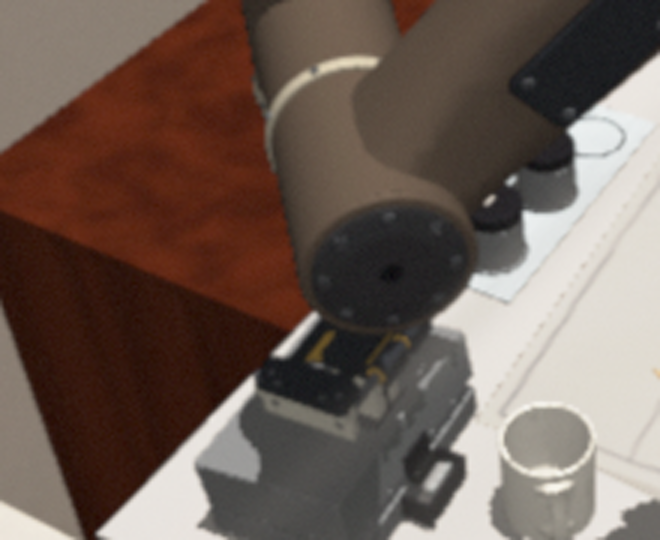

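The lid is nearly down and the fingers are on the pad. I'll press in small steps and watch the force.

```bash
python3 -m inch '1 .02 0 .01 0 0 0; 1 .02 0 .015 0 0 0; 1 .02 0 .02 0 0 0'; python3 -m inch '1 0 0 .01 0 0 0; 1 0 0 .01 0 0 0'; python3 -m inch '1 0 0 .01 0 0 0; 1 0 0 .01 0 0 0'; python3 -m inch '1 0 0 .01 0 0 0; 1 0 0 .01 0 0 0'
```

```text
t: 33.75
eef_pos: [0.4803, 0.2123, 0.0921]
ee_rot: [3.141, 0.0, -3.06]
force: [-8.3, 2.3, 13.2]
width: 0.0002
t: 33.95
eef_pos: [0.4798, 0.212, 0.0885]
ee_rot: [3.141, -0.001, -3.06]
force: [-3.2, 1.5, 4.2]
width: 0.0003
t: 34.15
eef_pos: [0.48, 0.2118, 0.0851]
ee_rot: [-3.141, -0.001, -3.06]
force: [-0.6, 0.3, 1.1]
width: 0.0008
t: 34.35
eef_pos: [0.4806, 0.2121, 0.0823]
ee_rot: [3.142, 0.0, -3.06]
force: [-0.8, 1.3, 1.5]
width: 0.0003
```

```bash
python3 -m inch '1 0 0 .007 0 0 0; 1 0 0 .007 0 0 0'; python3 -m inch '1 0 0 .007 0 0 0; 1 0 0 .007 0 0 0'; python3 - <<'E'
from h import *
print(arm.get_state()['force'])
E
```

```text
t: 34.55
eef_pos: [0.4807, 0.2121, 0.082]
ee_rot: [-3.142, 0.001, -3.059]
force: [-9.3, -1.4, 22.1]
width: 0.0007
t: 34.75
eef_pos: [0.4808, 0.2121, 0.0817]
ee_rot: [3.141, 0.002, -3.059]
force: [-17.1, -3.6, 41.3]
width: 0.0006
[-17.12625143  -3.60430465  41.3027992 ]
```

There is a hard stop at z≈0.082, the height of the shut case, so it is fully down. I'll rise and check everything.

```bash
python3 -m inch '1 0 0 -.03 0 0 0; 1 0 0 -.15 0 0 0; 1 0 0 -.3 0 0 0; 1 0 0 -.5 0 0 0; 1 0 -.2 -.65 0 0 0; 1 0 -.4 -.65 0 0 0; 1 0 -.6 -.65 0 0 0; 1 0 -.6 -.65 0 0 0; 1 0 -.6 -.65 0 0 0'
python3 - <<'E'
from h import *
s=arm.get_state();print(s['eef_pos'],s['ee_rot'],s['force'])
f=grab('wrist'); save(f,'w19.png'); looks(f)
P=cloud(f); print([P[v,u].round(4) for u,v in ((430,180),(480,180),(530,180),(440,215),(520,215))])
g=grab('side'); save(g,'side19.png',(150,150,410,350),3); P=cloud(g)
m=(g['range_z']>0)&(P[...,0]>.44)&(P[...,0]<.61)&(P[...,1]>.11)&(P[...,1]<.32)&(P[...,2]>.07)
W=P[m]; A=np.c_[W[:,:2],np.ones(len(W))]; k=np.linalg.lstsq(A,W[:,2],rcond=None)[0]; print('side top plane slope',k, W[:,2].mean())
P=cloud(f); m=(f['range_z']>0)&(P[...,0]>.44)&(P[...,0]<.61)&(P[...,1]>.11)&(P[...,1]<.32)&(P[...,2]>.07)&(P[...,2]<.12)
W=P[m]; A=np.c_[W[:,:2],np.ones(len(W))]; k=np.linalg.lstsq(A,W[:,2],rcond=None)[0]; print('wrist top plane slope',k, W[:,2].mean(),len(W))
E
```

```text
t: 35.65
eef_pos: [0.4954, 0.0286, 0.2737]
ee_rot: [-3.141, 0.001, -3.064]
force: [0.1, 0.4, -0.4]
width: 0.0005
[0.49536374 0.02857049 0.27374777] [-3.14137164e+00  1.18231919e-03 -3.06419647e+00] [ 0.06340694  0.40488635 -0.4149983 ]
[ 0.5589 -0.1808  0.0333] [164. 205.]
strip yaw -0.028 centre [ 0.574  -0.1837] size [0.0288 0.014 ] inner end [ 0.5596 -0.1833] n 195
[ 0.5589 -0.0763  0.0334] [240. 210.]
strip yaw -0.006 centre [ 0.574  -0.0787] size [0.014  0.0292] inner end [ 0.5594 -0.0786] n 204
[array([0.4912, 0.1681, 0.0819]), array([0.4864, 0.2318, 0.0815]), array([0.4813, 0.2947, 0.0824]), array([0.5371, 0.1904, 0.0822]), array([0.5289, 0.2959, 0.0822])]
side top plane slope [-1.32083564 -1.03916553  1.04049595] 0.15447174681255338
wrist top plane slope [0.0028472  0.00231048 0.07959331] 0.08156290014826327 15303
```

View pics/w19.png

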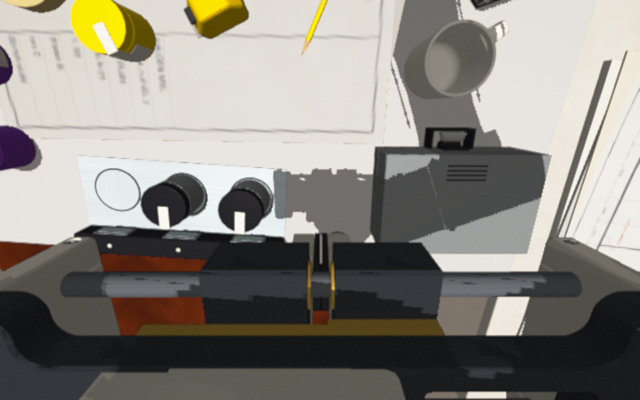

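View pics/side19.png

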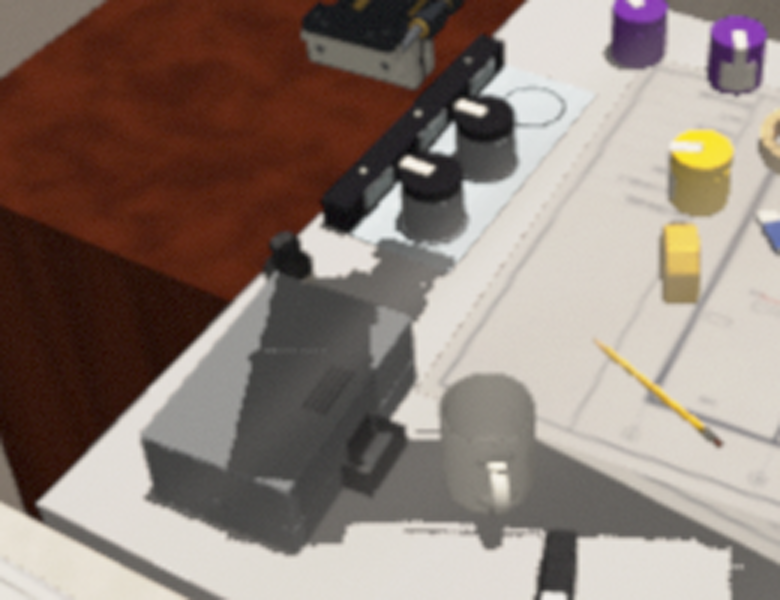

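```bash
python3 - <<'E'
from h import *
a=grab('side'); b=grab('scene')
im=np.vstack([a['img'],b['img']])[:,:,::-1]; cv2.imwrite('pics/both20.png',cv2.resize(im,None,fx=.74,fy=.74,interpolation=cv2.INTER_AREA))
E
```

```text
(no output)
```

View pics/both20.png

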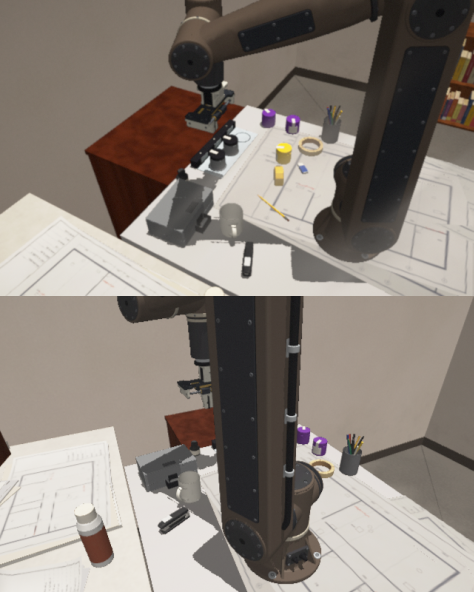

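Neither view shows a fifth grey canister. The mug and ink bottle stand where they were, and the robot is clear of everything.

```bash
python3 - <<'E'
from h import *
f=grab('wrist'); looks(f); print(arm.job_done())
E
```

```text
[ 0.559  -0.1806  0.0336] [160. 205.]
strip yaw 0.022 centre [ 0.5738 -0.1842] size [0.014  0.0283] inner end [ 0.5596 -0.1846] n 196
[ 0.5592 -0.0763  0.0332] [236. 210.]
strip yaw -0.001 centre [ 0.5739 -0.0789] size [0.0126 0.029 ] inner end [ 0.5594 -0.0789] n 191
the job is handed in; nothing more can be done
None
```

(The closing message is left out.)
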